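Put the crate-shelf things back after dusting

ROBOT

A 6-joint arm with a two-finger parallel gripper is mounted at the origin on the work surface. World frame = base frame: x ahead of the robot, y to its left, z up, the work surface at z = 0. Lengths are in mm, angles in rad, forces in N, time in s.
With the tool pointing down it reaches from about 350 to 875 mm from the base axis. Payload 4.2 kg.
Tool frame: the origin (TCP) lies at the very end of the fingers, on their centre line; the grasp point (between the pads) lies arm.grip_depth behind it (arm.grip_depth is the distance from the TCP to the grasp point, in mm); x points along the fingers, y is the direction in which the jaws open and shut, and the axes are right-handed (so a half turn about x gives the same grasp; the last joint's range is limited). The gripper opens to 85 mm and grips with 20 to 120 N. Pads are 22 mm wide; open, the fingers measure 114 mm over their backs; the gripper's body (76 mm by 85 mm) begins 54 mm behind the grasp point. The pads swing forward as they close: fully open they stand 13 mm farther back than shut.
Start: joints at [-0.973, 0.385, 0.008, 0, -1.194, -0.259], TCP at [207.737, -589.444, 231.312] pointing down, gripper open.
Joint ranges: [-3.14, 3.14], [-1.21, 2.06], [-1.07, 1.41], [-3.16, 2.05], [-2.99, -0.16], [-3.1, 3.1]. Speed limits (rad/s): [2.79, 2.79, 3.14, 3.14, 3.14, 3.14].

INTERFACE

Orientations are given as a unit quaternion [x, y, z, w].
In Python, from bench import arm, get_image, models gives the robot as it stands.
- The arm moves only by the tool arm_command, never from a script. Its argument "rows" is a list of rows, each an object of numbers: "dx", "dy", "dz": the shift along the tool's x, y, z in m; "wx", "wy", "wz": the turn, a rotation vector about the tool's x, y, z in degrees; "gripper": the closure, from -1 (fully open) to 1 (shut). A call has exactly 8 rows; each row is the pose to reach, as a shift and turn from the pose measured when the call began, along the tool's axes at that moment; what a row does not reach only later rows make up. A row lasts 1/10 s, in which the tool goes at most 50 mm and 8.59 degrees, less where a joint would pass 70% of its speed; a pose out of reach is approached as far as the arm can. A call with a gripper value outside its range is refused whole. The fingers move at their own pace and stop on an object; the grip force is fixed at half the most. Time passes only in rows, so rows that repeat a pose let the fingers close, or fill a call up. It gives the time, the measured TCP pose, the force and the opening at its end, in the units of the state.
- arm.read_state(): the state, without advancing time (a new reading comes with each control period).
- get_image(name): name is "scene" or "top" or "wrist"; returns a dict with "img" (400x640x3 uint8, red, green, blue), "K" (3x3 intrinsics, pixels), "rvec" (rotation vector, rad) and "tvec" (3), from world to camera coordinates, as OpenCV has them; the wrist camera has in their place "T_tool_cam" (4x4, takes a point from camera to tool coordinates, whose origin is the TCP and whose axes are the tool frame's). Camera axes: x right, y down, z forward; pixel columns grow to the right and rows downward; lengths in mm; the calibration is good to about 2 mm. A picture is of the moment at which its call begins: read the wrist's pose just before it. There is no depth.
- arm.job_done(): hands the job in, once; it reports no verdict.
Trained networks look in the newest picture that a camera, given by its name, has taken for a name from the list of things; names that differ only in an ending like _2 or _b are one class to them, and where a whole thing is asked for, a point or a joint stands for the part that bears it (a point fixed in the world has none). Each returns a list of dicts, best first, with "conf" (0 to 1); they miss things now and then, are a little off and sometimes report something else, mostly with a low value. They report only what shows in the picture. A call takes as long as a camera call. They do not tell look-alikes from the thing itself.
- models.cut_out(camera, query): "mask" (400x640 bool, what is visible of it) and "extent" ([left, top, right, bottom] in pixels, round what is visible of it).
The state is a dict: "clock": time; "joints": joint angles; "joint_vel": joint speeds; "joint_efforts": joint torques, N m; "position": TCP position; "ee_rot": TCP orientation; "contact_force": force on the tool from outside, world axes, zero at the start; "wrist_torque": the same for the moment, N m; "gripper_width": finger opening in mm.
Only numpy, scipy, OpenCV 4.12 (cv2) and the standard library are available. Lean on these libraries where they do the work, as an engineer would, in place of code of your own. Each camera call takes 0.05 s, during which the arm holds its last target.

TASK

The hallway shelf was dusted and its things were left piled in one stack. Take the stack apart from the top down, one thing at a time, and put each back home: the bell in the middle of the ceramic coaster, the torch in its rest between the two end cheeks and in line with it, the round tin in the middle of the round dish, and the pine box in the middle of the oblong tray, lined up with it. Let each thing stand flat, upright and released before you take the next, never tip anything over, and leave the keys and the candle where they are.

Things in the scene. Friction and masses are not known exactly. Their poses are not given: they have to be found in the camera images.
- bell_mid (a point): Small plain steel bell, thimble-shaped: upright cylinder 28 mm across up to 22 mm, then a small domed crown and knob, 37 mm tall in all, about 35 g. At the start it is the top of the stack, standing on the torch. The point is on its axis 18 mm above its underside; z is up the axis. Grip it round the cylinder, at any yaw.
- torch_mid (a point): Flat-sided yellow plastic pocket torch lying level, 84 mm long (its x, lens at +x) by 30 mm wide (y) by 28 mm high (z), about 90 g. At the start it lies on the tin, roughly crosswise to the pine box. The point is its centre, 14 mm above its underside. Either end may face either way in the rest.
- tin_mid (a point): Round closed metal tin with plain top, 58 mm diameter, 28 mm high, about 90 g. At the start it stands on the pine box, under the torch. The point is its centre, 14 mm above its underside; z is up.
- pinebox_mid (a point): Closed oblong pine box, 110 mm long (its x) by 62 mm wide (y) by 30 mm high (z), about 200 g. It is the bottom of the stack and stands on the table. The point is its centre, 15 mm above its underside. Either end may face either way in the tray.
- coaster: Home of the bell: chunky white ceramic coaster, a flat-topped disc 92 mm across and 12 mm thick, fixed to the table. Origin at the centre of its underside, top face 12 mm above it, z up.
- cradle: Home of the torch: rest made of a black rubber pad 126 mm long (its x) by 44 mm wide (y), 4 mm thick, with an upright dark steel cheek across each end (8 mm thick, top 20 mm above the table); 108 mm free between the cheeks, long sides open. Fixed. Origin at the centre of its underside; the pad's top is 4 mm above it.
- dish: Home of the tin: round wooden dish with dark floor and pale rim, 100 mm outside, floor 3 mm above the table, low rim whose top is 8 mm above the table, 92 mm free inside the rim. Fixed. Origin at the centre of its underside, z up.
- tray: Home of the pine box: oblong tray with grey felt floor and low dark wooden rim, outside 146 mm (its x) by 106 mm (y), inside 138 by 98 mm, floor 3 mm above the table, rim top 8 mm above the table. Fixed. Origin at the centre of its underside, z up.
- keys: Bystander, to be left alone: two house keys on a bright green clip, lying flat, about 80 mm long (its x), 28 mm wide, 10 mm high, loose. Origin near the middle of its underside.
- candle: Bystander, to be left alone: closed amber glass candle jar, 49 mm diameter, 58 mm high, loose. Origin at the centre of its underside.
There are look-alikes about, which are no part of the job. Of the things that look like the dish, the smallest one is meant.

How it is judged (in metres and radians):
On the way, in this order (a step that is already met when the one before it is completed fails the run):
1. the bell stands on the coaster (horizontal distance between bell_mid and coaster below 0.02 m and z of bell_mid in the frame of coaster between 0.026 and 0.034 m and angle between bell_mid's own z axis and vertical below 0.12 rad and linear speed of bell below 0.02 m/s and angular speed of bell below 0.2 rad/s and contact force between bell and the fingers below 0.05 N), for 0.2 s.
2. the torch lies in its rest (horizontal distance between torch_mid and cradle below 0.014 m and z of torch_mid in the frame of cradle between 0.014 and 0.022 m and angle between torch_mid's own z axis and vertical below 0.12 rad and linear speed of torch below 0.02 m/s and angular speed of torch below 0.2 rad/s and contact force between torch and the fingers below 0.05 N and angle between the x axis of torch_mid and the x axis of cradle, either way round below 0.25 rad), for 0.2 s.
3. the tin stands in the round dish (horizontal distance between tin_mid and dish below 0.016 m and z of tin_mid in the frame of dish between 0.013 and 0.021 m and angle between tin_mid's own z axis and vertical below 0.12 rad and linear speed of tin below 0.02 m/s and angular speed of tin below 0.2 rad/s and contact force between tin and the fingers below 0.05 N), for 0.2 s.
4. the pine box stands in the oblong tray (horizontal distance between pinebox_mid and tray below 0.016 m and z of pinebox_mid in the frame of tray between 0.014 and 0.022 m and angle between pinebox_mid's own z axis and vertical below 0.12 rad and linear speed of pinebox below 0.02 m/s and angular speed of pinebox below 0.2 rad/s and contact force between pinebox and the fingers below 0.05 N and angle between the x axis of pinebox_mid and the x axis of tray, either way round below 0.25 rad), for 0.2 s.
At the end, for the whole second after the job is handed in: Bell upright on the coaster within 20 mm of its middle; torch flat in its rest, within 14 mm and 0.25 rad; tin flat in the dish, within 16 mm; pine box flat in the tray, within 16 mm and 0.25 rad; each within 4 mm of resting height, all released and at rest (all of step 1 and all of step 2 and all of step 3 and all of step 4); the robot touches nothing.
It fails at once if one of the stacked things is tipped over (angle between any of bell_mid, torch_mid, tin_mid, pinebox_mid's own z axis and vertical above 0.8 rad).
It fails at once if the keys moved (distance of keys from where it was at the start of the episode above 0.02 m).
It fails at once if the candle moved (distance of candle from where it was at the start of the episode above 0.02 m).
It also fails if it takes over 120 s, if anything falls off the work surface, if the arm or the gripper's body presses on something with over 40 N, if the wrist force passes 120 N, or if a joint passes its speed limit or range.

## Working session

There is one attempt and no reset: what is moved stays moved. The work goes in short steps, Python scripts to look and compute and a tool call to move; the robot and the scene stay as the last step left them, time stands still between calls to the robot, and variables do not carry over. Pictures are saved under pics/ and viewed, and the job is handed in when it is done.

Besides the shell and the picture viewer there is one more tool, called as a command line: name --argument value ..., lists and objects as JSON in quotes. arm_command: Moves the arm, as the interface text tells. Its arguments: {"type":"object","properties":{"rows":{"type":"array"}},"required":["rows"]}

```bash
ls; mkdir -p pics
python3 - <<'E'
from bench import arm,get_image,models
import cv2,numpy as np
s=arm.read_state();print(s); print(arm.grip_depth)
for n in ["scene","top","wrist"]:
    d=get_image(n);cv2.imwrite(f"pics/{n}0.png",d["img"][:,:,::-1])
    print(n,{k:np.round(v,4).tolist() for k,v in d.items() if k!="img"})
E
```

```text
pics
{'clock': 0.0, 'joints': array([-9.73392760e-01,  3.85563472e-01,  6.60670304e-03, -4.76458031e-04,
       -1.19398532e+00, -2.58584209e-01]), 'joint_vel': array([ 2.72649865e-05, -2.30790247e-03, -4.29633805e-04,  1.25300795e-03,
       -2.14440177e-04,  1.17322013e-03]), 'joint_efforts': array([ 5.27045067e-04, -3.92288554e+01,  1.88400704e+01,  4.18599218e+00,
       -4.67380640e-03, -3.49584788e-07]), 'position': array([ 207.5411867 , -588.91431326,  230.2132635 ]), 'ee_rot': array([-0.11840203,  0.69716665,  0.11991242,  0.6968218 ]), 'contact_force': array([ 0.97280522, -0.19313026, -0.05721509]), 'wrist_torque': array([0.00327402, 0.01967029, 0.00023941]), 'gripper_width': 85.40295718997048}
18.700000000000003
scene {'K': [[493.8469, 0.0, 319.672], [0.0, 493.8469, 199.662], [0.0, 0.0, 1.0]], 'rvec': [1.4607, 2.2278, -0.7898], 'tvec': [191.0303, -260.0743, 1478.6203]}
top {'K': [[472.9263, 0.0, 317.4973], [0.0, 472.9263, 202.1591], [0.0, 0.0, 1.0]], 'rvec': [2.1535, -2.1751, 0.0825], 'tvec': [6.3349, 485.3788, 1175.789]}
wrist {'K': [[352.4543, 0.0, 321.9975], [0.0, 352.4543, 205.0037], [0.0, 0.0, 1.0]], 'T_tool_cam': [[-0.0007, -0.2686, 0.9633, -142.2028], [1.0, 0.0002, 0.0008, -1.0666], [-0.0004, 0.9633, 0.2686, -68.0553], [0.0, 0.0, 0.0, 1.0]]}
```

View pics/scene0.png

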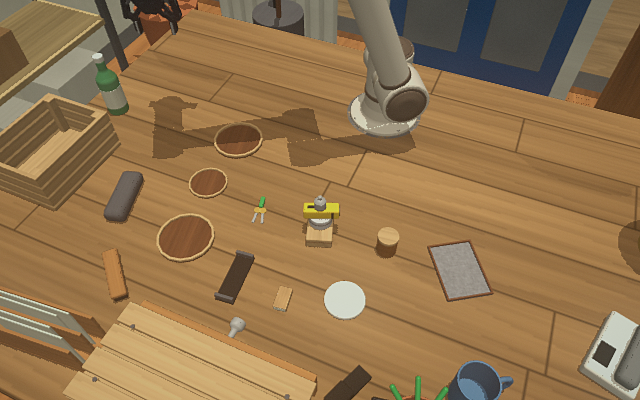

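View pics/top0.png

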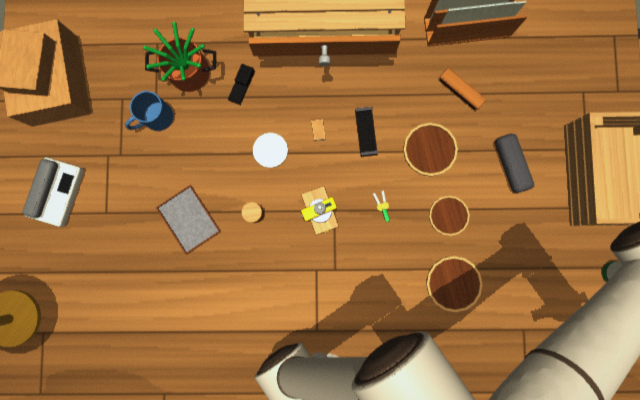

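View pics/wrist0.png

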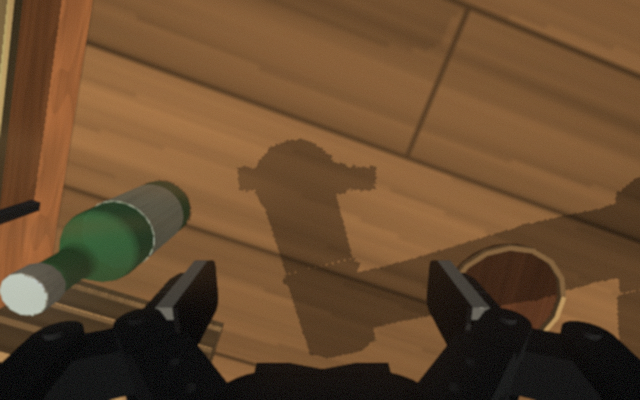

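The top view shows the stack at about (319,209), the coaster at (270,150), the cradle at (366,131), the tray at (188,219) and the smallest dish at (450,215). The keys are at (383,207) and the candle at (252,212). Next I'll measure these.

```bash
cat > h.py <<'E'
from bench import arm,get_image,models
import cv2,numpy as np
from scipy.spatial.transform import Rotation as R
def cam(n):
    """returns dict img,K,Rwc (world->cam),t"""
    s=arm.read_state(); d=get_image(n)
    if n=="wrist":
        T=np.eye(4);T[:3,:3]=R.from_quat(s["ee_rot"]).as_matrix();T[:3,3]=s["position"]
        W=np.linalg.inv(T@d["T_tool_cam"]);d["R"]=W[:3,:3];d["t"]=W[:3,3]
    else:
        d["R"]=cv2.Rodrigues(np.array(d["rvec"]))[0];d["t"]=np.array(d["tvec"]).ravel()
    return d
def back(d,uv,z):
    uv=np.atleast_2d(uv).astype(float)
    r=np.c_[uv,np.ones(len(uv))]@np.linalg.inv(d["K"]).T@d["R"]
    c=-d["R"].T@d["t"]
    return c+r*((z-c[2])/r[:,2])[:,None]
def proj(d,P):
    p=(np.atleast_2d(P)@d["R"].T+d["t"])@np.array(d["K"]).T
    return p[:,:2]/p[:,2:]
def outline(m):
    c,_=cv2.findContours(m.astype(np.uint8),cv2.RETR_EXTERNAL,cv2.CHAIN_APPROX_NONE)
    return max(c,key=cv2.contourArea)[:,0,:].astype(float)
def rect(d,m,z):
    P=back(d,outline(m),z)[:,:2].astype(np.float32)
    (c,(w,h),a)=cv2.minAreaRect(P)
    if w<h:w,h,a=h,w,a+90
    a=(a+90)%180-90
    return np.round(c,1),round(w,1),round(h,1),round(a,1)
E
python3 - <<'E'
from h import *
tops=dict(bell_mid=30,torch_mid=86,tin_mid=58,pinebox_mid=30,coaster=12,cradle=4,dish=8,tray=8,keys=5,candle=58)
for n in ["top","scene"]:
    d=cam(n)
    for q in tops:
        for r in models.cut_out(n,q)[:4]:
            e=np.array(r["extent"]).round().tolist()
            z=tops[q]
            try: print(n,q,round(r["conf"],2),e,rect(d,r["mask"],z),int(r["mask"].sum()))
            except Exception as ex: print(n,q,ex)
E
```

```text
top bell_mid 0.41 [316.0, 203.0, 327.0, 218.0] (array([468.7,  -4.8]), 30.2, 27.8, 89.4) 126
top torch_mid 0.73 [300.0, 198.0, 332.0, 223.0] (array([453.1,  21.9]), 36.4, 32.3, -64.0) 362
top tin_mid 0.65 [310.0, 200.0, 329.0, 223.0] (array([442.2, -11.9]), 48.2, 19.0, -70.0) 165
top pinebox_mid 0.68 [305.0, 188.0, 336.0, 235.0] (array([426.1, -15.7]), 59.2, 31.1, -70.3) 477
top coaster 0.95 [255.0, 137.0, 288.0, 168.0] (array([623.6, 123.6]), 89.6, 88.3, -0.2) 987
top cradle 0.94 [356.0, 105.0, 377.0, 158.0] (array([ 671.4, -124.9]), 130.7, 46.0, 4.4) 836
top dish 0.83 [430.0, 196.0, 467.0, 237.0] (array([ 448.6, -332.2]), 101.2, 98.3, 43.7) 1255
top dish 0.72 [427.0, 255.0, 486.0, 313.0] (array([ 278.2, -338.1]), 137.6, 136.9, 88.2) 2472
top dish 0.61 [406.0, 125.0, 457.0, 175.0] (array([ 620.6, -291.3]), 133.9, 131.2, -1.5) 2143
top tray 0.93 [157.0, 186.0, 222.0, 255.0] (array([444.9, 336.1]), 145.3, 106.4, 33.9) 2288
top keys 0.66 [371.0, 191.0, 393.0, 221.0] (array([ 470. , -165.4]), 75.7, 31.7, 15.4) 245
top keys 0.22 [156.0, 185.0, 221.0, 254.0] (array([445.5, 336.6]), 149.4,
[... 451 characters left out ...]
ay([625.9, 124.1]), 91.6, 89.8, 23.4) 1273
scene cradle 0.39 [426.0, 242.0, 494.0, 303.0] (array([444.9, 333.9]), 151.8, 113.6, 32.6) 2740
scene dish 0.89 [214.0, 123.0, 265.0, 158.0] (array([ 276.1, -341. ]), 147.9, 136.5, 27.8) 1449
scene dish 0.62 [191.0, 163.0, 226.0, 200.0] (array([ 450.2, -331.7]), 103.3, 96.0, 66.4) 900
scene tray 0.62 [428.0, 239.0, 492.0, 302.0] (array([447.5, 334.2]), 150.2, 108.8, 33.3) 2694
scene keys 0.68 [301.0, 203.0, 342.0, 221.0] (array([414.7, -23.8]), 91.4, 50.9, -66.6) 492
scene keys 0.47 [253.0, 193.0, 265.0, 224.0] (array([ 473.2, -167.5]), 83.4, 22.7, 27.6) 141
scene candle 0.97 [377.0, 225.0, 399.0, 262.0] (array([474.4, 167. ]), 85.8, 48.1, 19.4) 595
```

Run:
```python
from h import *
a=cam("top")["img"][170:250,270:400];b=cam("scene")["img"][180:260,270:400]
o=np.vstack([cv2.resize(x,None,fx=4,fy=3.7*1,interpolation=cv2.INTER_CUBIC) for x in(a,b)])
cv2.imwrite("pics/stk.png",o[:,:,::-1]);print(o.shape)
```

```text
(592, 520, 3)
```

View pics/stk.png

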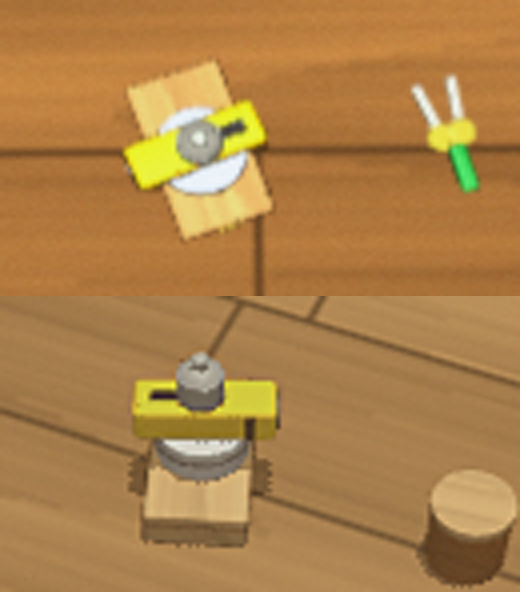

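Run:
```python
from h import *
d=cam("top");s=cam("scene")
print("box",back(d,np.array([[301.75,193.8],[324.25,186.2],[338,226.8],[316.25,234.9]])-.5,30).round(1))
hsv=cv2.cvtColor(d["img"],cv2.COLOR_RGB2HSV)
m=cv2.inRange(hsv,(24,150,100),(34,255,255));m[:170]=0;m[250:]=0;m[:,:280]=0;m[:,355:]=0
m=cv2.morphologyEx(m,cv2.MORPH_CLOSE,np.ones((9,9)))
print("torch",rect(d,m,86),m.sum()/255)
bt=back(d,[[319.5,207.5]],110)[0];print("bell",bt, proj(s,[[bt[0],bt[1],86],[bt[0],bt[1],123]]))
for n,P in dict(coaster=[624.5,124,12],cradle=[671,-125,4],dish=[449.5,-332,8],tray=[446,335,8]).items(): print(n,proj(d,P),proj(s,P))
st=arm.read_state();Rm=R.from_quat(st["ee_rot"]).as_matrix();print(Rm.round(3))
```

```text
box [[507.7  42.2  30. ]
 [526.4 -14.8  30. ]
 [423.4 -48.2  30. ]
 [403.7   6.5  30. ]]
torch (array([455. ,  20.5]), 36.4, 30.1, -64.0) 313.0
bell [464.52426535  -4.64798038 110.        ] [[319.89815682 206.75559114]
 [319.83162951 196.67641088]]
coaster [[269.80087686 149.61605754]] [[344.71775937 298.9313522 ]]
cradle [[365.49504769 131.45350416]] [[235.17318646 278.11850357]]
dish [[448.66240911 215.33679503]] [[208.22525865 181.99877805]]
tray [[188.04989257 219.37393812]] [[459.1676346  268.24977217]]
[[ 0.    -0.332  0.943]
 [-0.     0.943  0.332]
 [-1.    -0.     0.   ]]
```

```bash
cat >> h.py <<'E'
def Rdown(yaw):
    y=np.deg2rad(yaw);yv=np.array([np.cos(y),np.sin(y),0]);x=np.array([0,0,-1.])
    return np.c_[x,yv,np.cross(x,yv)]
def plan(p,yaw):
    s=arm.read_state();Rc=R.from_quat(s["ee_rot"]);
    d=Rc.inv().apply(np.array(p,float)-s["position"])/1000
    w=(Rc.inv()*R.from_matrix(Rdown(yaw))).as_rotvec(degrees=True)
    M=Rc.as_matrix();print("clock %.2f"%s["clock"],"pos",s["position"].round(1),"yaw",np.rad2deg(np.arctan2(M[1,1],M[0,1])).round(1),"w",round(s["gripper_width"],1),"j",s["joints"].round(2))
    print("-> d",d.round(4),"w",w.round(1))
E
python3 - <<'E'
from h import *
plan([425,-5,240],202)
E
```

```text
clock 1.45 pos [ 207.7 -589.4  231.3] yaw 109.4 w 85.5 j [-0.97  0.38  0.01 -0.   -1.19 -0.26]
-> d [-0.0087  0.479   0.3991] w [-92.6   0.    0. ]
```

arm_command --rows '[{"dx":0,"dy":0.03,"dz":0.025,"wx":-6,"gripper":-1},{"dx":0,"dy":0.065,"dz":0.055,"wx":-14,"gripper":-1},{"dx":0,"dy":0.1,"dz":0.085,"wx":-22,"gripper":-1},{"dx":0,"dy":0.135,"dz":0.115,"wx":-30,"gripper":-1},{"dx":0,"dy":0.17,"dz":0.145,"wx":-38,"gripper":-1},{"dx":0,"dy":0.205,"dz":0.175,"wx":-46,"gripper":-1},{"dx":0,"dy":0.24,"dz":0.205,"wx":-54,"gripper":-1},{"dx":0,"dy":0.27,"dz":0.23,"wx":-60,"gripper":-1}]'

```text
validation failed for argument at $.ro...
```

Run:
```python
from h import *
plan([465,-5,230],202)
```

```text
clock 1.45 pos [ 207.7 -589.4  231.3] yaw 109.4 w 85.5 j [-0.97  0.38  0.01 -0.   -1.19 -0.26]
-> d [0.0013 0.4657 0.4369] w [-92.6   0.    0. ]
```

arm_command --rows '[{"dx":0,"dy":0.03,"dz":0.028,"wx":-6,"wy":0,"wz":0,"gripper":-1},{"dx":0,"dy":0.065,"dz":0.061,"wx":-14,"wy":0,"wz":0,"gripper":-1},{"dx":0,"dy":0.1,"dz":0.094,"wx":-22,"wy":0,"wz":0,"gripper":-1},{"dx":0,"dy":0.135,"dz":0.127,"wx":-30,"wy":0,"wz":0,"gripper":-1},{"dx":0,"dy":0.17,"dz":0.159,"wx":-38,"wy":0,"wz":0,"gripper":-1},{"dx":0,"dy":0.205,"dz":0.192,"wx":-46,"wy":0,"wz":0,"gripper":-1},{"dx":0,"dy":0.24,"dz":0.225,"wx":-54,"wy":0,"wz":0,"gripper":-1},{"dx":0,"dy":0.27,"dz":0.253,"wx":-60,"wy":0,"wz":0,"gripper":-1}]'

```text
clock: 2.25
position: [357.1, -248.7, 231.7]
ee_rot: [-0.454, 0.542, 0.453, 0.543]
contact_force: [1.1, -0.1, -0.3]
gripper_width: 85.6
```

Run:
```python
from h import *
plan([465,-5,230],202)
```

```text
clock 2.25 pos [ 357.1 -248.7  231.7] yaw 169.7 w 85.6 j [-0.23  0.05 -0.43  0.   -1.09  0.05]
-> d [ 0.0018 -0.0627  0.2591] w [-32.3  -0.    0.1]
```

arm_command --rows '[{"dx":0,"dy":-0.01,"dz":0.04,"wx":-5,"wy":0,"wz":0,"gripper":-1},{"dx":0,"dy":-0.02,"dz":0.08,"wx":-10,"wy":0,"wz":0,"gripper":-1},{"dx":0,"dy":-0.03,"dz":0.12,"wx":-15,"wy":0,"wz":0,"gripper":-1},{"dx":0,"dy":-0.04,"dz":0.16,"wx":-20,"wy":0,"wz":0,"gripper":-1},{"dx":0,"dy":-0.05,"dz":0.2,"wx":-26,"wy":0,"wz":0,"gripper":-1},{"dx":0.001,"dy":-0.06,"dz":0.24,"wx":-32.3,"wy":0,"wz":0,"gripper":-1},{"dx":0.002,"dy":-0.063,"dz":0.259,"wx":-32.3,"wy":0,"wz":0,"gripper":-1},{"dx":0.002,"dy":-0.063,"dz":0.259,"wx":-32.3,"wy":0,"wz":0,"gripper":-1}]'

```text
clock: 3.05
position: [466.2, -3.1, 229.7]
ee_rot: [0.587, -0.394, -0.587, -0.394]
contact_force: [-0.3, -0.0, -0.0]
gripper_width: 85.4
```

Run:
```python
from h import *
plan([465,-5,230],202)
d=cam("wrist");cv2.imwrite("pics/w1.png",d["img"][:,:,::-1])
for q in["bell_mid","torch_mid","tin_mid","pinebox_mid"]:
  for r in models.cut_out("wrist",q)[:2]:
    print(q,round(r["conf"],2),np.round(r["extent"]),rect(d,r["mask"],dict(bell_mid=108,torch_mid=86,tin_mid=58,pinebox_mid=30)[q]))
```

```text
clock 3.05 pos [466.2  -3.1 229.7] yaw -157.8 w 85.4 j [ 0.34  0.11 -0.37  0.   -1.09  0.04]
-> d [-0.0003  0.0018 -0.0013] w [ 0.2 -0.   0.1]
torch_mid 0.62 [309. 141. 340. 240.] (array([464.5,  -3.4]), 85.6, 30.8, -67.7)
torch_mid 0.54 [336.   1. 422.  31.] (array([ 477.5, -142.8]), 62.9, 19.8, 22.2)
tin_mid 0.93 [296. 160. 361. 210.] (array([443.2, -14. ]), 49.2, 14.6, -66.9)
pinebox_mid 0.68 [269. 140. 383. 214.] (array([500.4,   6.1]), 65.6, 36.2, -70.1)
pinebox_mid 0.58 [241. 289. 295. 354.] (array([460.3, 167.2]), 86.8, 52.3, -77.3)
```

View pics/w1.png

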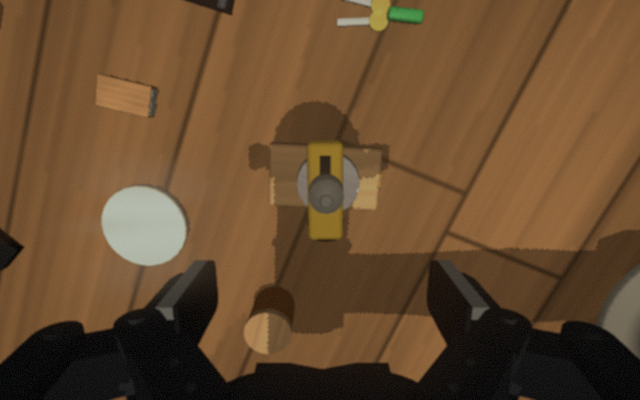

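Run:
```python
from h import *
d=cam("wrist");o=cv2.resize(d["img"][130:250,265:390],None,fx=5,fy=5,interpolation=cv2.INTER_CUBIC);cv2.imwrite("pics/w2.png",o[:,:,::-1])
c=back(d,[[325,194]],108);print(c)
for p in ([464.5,-4.5],[468,-5]):
  a=np.linspace(0,6.28,9)
  print(proj(d,[[p[0]+14*np.cos(t),p[1]+14*np.sin(t),107] for t in a]).mean(0),proj(d,[[p[0],p[1],123]]))
```

```text
[[464.31851245 -10.68894044 108.        ]]
[319.92930709 199.9405347 ] [[321.73040799 206.35387159]]
[315.98726248 197.72910823] [[317.55922649 204.02390894]]
```

View pics/w2.png

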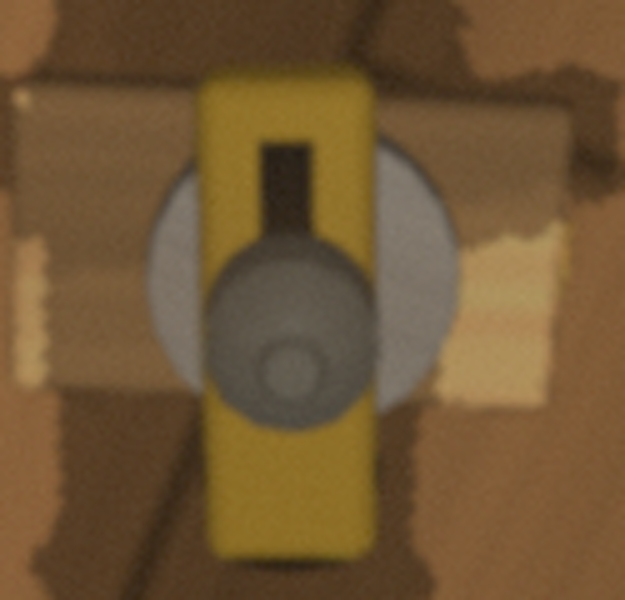

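Run:
```python
from h import *
d=cam("wrist")
print(back(d,[[323.2,203.8]],122),back(d,[[323.2,198.8]],107))
# box visible corners top view z30 & wrist
print(back(d,np.array([[15,85],[572,100],[545,405],[15,385]])/5+[265,130],30).round(1))
M=back(d,np.array([[204,72],[372,72],[374,558],[212,558]])/5+[265,130],86);print(M.round(1),M.mean(0))
plan([462.5,-6,92],202)
```

```text
[[464.16934257  -6.47098187 122.        ]] [[464.11914895  -6.40013969 107.        ]]
[[525.2 -15.8  30. ]
 [424.5 -53.4  30. ]
 [404.1   4.6  30. ]
 [505.   40.9  30. ]]
[[492.  -38.   86. ]
 [466.9 -48.1  86. ]
 [434.3  28.8  86. ]
 [460.4  39.3  86. ]] [463.39782414  -4.50725303  86.        ]
clock 3.40 pos [465.  -6. 230.] yaw -158.1 w 85.5 j [ 0.34  0.11 -0.37  0.   -1.09  0.04]
-> d [0.138  0.0025 0.001 ] w [-0.1 -0.   0.1]
```

arm_command --rows '[{"dx":0.02,"dy":0.001,"dz":0,"wx":0,"wy":0,"wz":0,"gripper":-1},{"dx":0.045,"dy":0.001,"dz":0,"wx":0,"wy":0,"wz":0,"gripper":-1},{"dx":0.07,"dy":0.001,"dz":0,"wx":0,"wy":0,"wz":0,"gripper":-1},{"dx":0.095,"dy":0.001,"dz":0,"wx":0,"wy":0,"wz":0,"gripper":-1},{"dx":0.115,"dy":0.001,"dz":0,"wx":0,"wy":0,"wz":0,"gripper":-1},{"dx":0.13,"dy":0.001,"dz":0,"wx":0,"wy":0,"wz":0,"gripper":-1},{"dx":0.138,"dy":0.001,"dz":0,"wx":0,"wy":0,"wz":0,"gripper":-1},{"dx":0.138,"dy":0.001,"dz":0,"wx":0,"wy":0,"wz":0,"gripper":-1}]'

```text
clock: 4.2
position: [463.7, -7.0, 91.3]
ee_rot: [0.586, -0.396, -0.586, -0.396]
contact_force: [-0.3, -0.5, -0.1]
gripper_width: 85.1
```

Run:
```python
from h import *
plan([464,-6,91],202)
o=np.vstack([cam("wrist")["img"][100:,:]]);cv2.imwrite("pics/w3.png",o[:,:,::-1])
b=cv2.resize(cam("scene")["img"][150:260,250:400],None,fx=5,fy=5);cv2.imwrite("pics/s3.png",b[:,:,::-1])
plan([464,-6,91],202)
```

```text
clock 4.20 pos [463.7  -7.   91.3] yaw -158.1 w 85.1 j [ 0.34  0.28 -0.57  0.   -0.73  0.04]
-> d [ 0.0003 -0.0006  0.0008] w [-0.1 -0.  -0. ]
clock 4.30 pos [464.8  -6.5  92.6] yaw -158.1 w 85.4 j [ 0.34  0.28 -0.56  0.   -0.73  0.04]
-> d [0.0016 0.0006 0.0008] w [-0.1 -0.1  0.1]
```

View pics/w3.png

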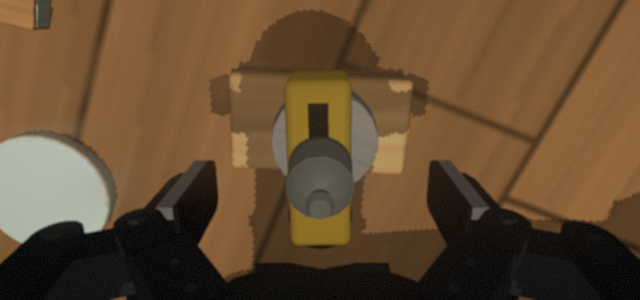

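View pics/s3.png

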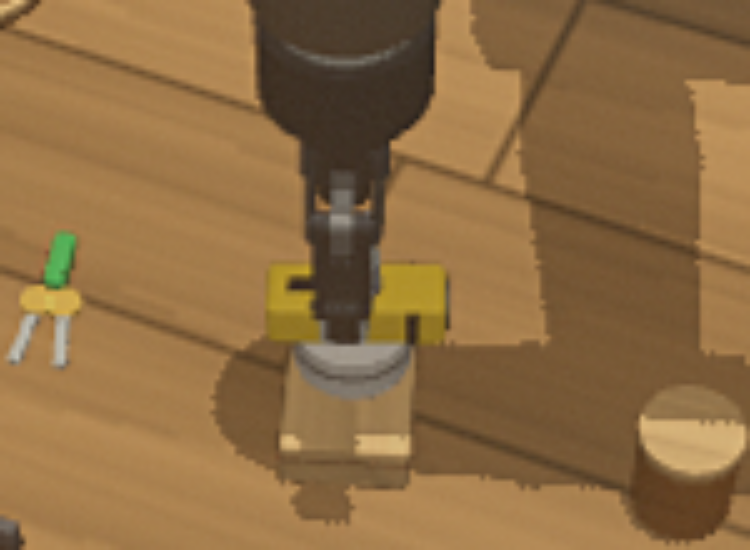

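arm_command --rows '[{"dx":0.001,"dy":0,"dz":0,"wx":0,"wy":0,"wz":0,"gripper":1},{"dx":0.001,"dy":0,"dz":0,"wx":0,"wy":0,"wz":0,"gripper":1},{"dx":0.001,"dy":0,"dz":0,"wx":0,"wy":0,"wz":0,"gripper":1},{"dx":0.001,"dy":0,"dz":0,"wx":0,"wy":0,"wz":0,"gripper":1},{"dx":0.001,"dy":0,"dz":0,"wx":0,"wy":0,"wz":0,"gripper":1},{"dx":0.001,"dy":0,"dz":0,"wx":0,"wy":0,"wz":0,"gripper":1},{"dx":0.001,"dy":0,"dz":0,"wx":0,"wy":0,"wz":0,"gripper":1},{"dx":0.001,"dy":0,"dz":0,"wx":0,"wy":0,"wz":0,"gripper":1}]'

```text
clock: 5.1
position: [465.2, -6.5, 92.2]
ee_rot: [0.587, -0.395, -0.585, -0.396]
contact_force: [-0.6, -0.9, 6.5]
gripper_width: 25.5
```

Run:
```python
from h import *
plan([464,-6,160],202)
o=np.vstack([cam("wrist")["img"][100:,:]]);cv2.imwrite("pics/w4.png",o[:,:,::-1])
```

```text
clock 5.10 pos [465.2  -6.5  92.2] yaw -158.0 w 25.5 j [ 0.34  0.28 -0.56  0.   -0.73  0.04]
-> d [-0.0678  0.0007  0.0008] w [-0.  -0.1  0.2]
```

View pics/w4.png

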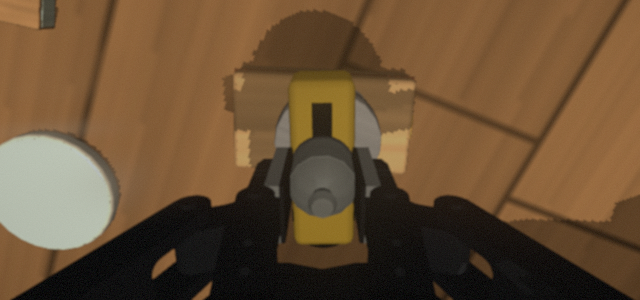

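arm_command --rows '[{"dx":-0.002,"dy":0,"dz":0,"wx":0,"wy":0,"wz":0,"gripper":1},{"dx":-0.006,"dy":0,"dz":0,"wx":0,"wy":0,"wz":0,"gripper":1},{"dx":-0.012,"dy":0,"dz":0,"wx":0,"wy":0,"wz":0,"gripper":1},{"dx":-0.02,"dy":0,"dz":0,"wx":0,"wy":0,"wz":0,"gripper":1},{"dx":-0.03,"dy":0,"dz":0,"wx":0,"wy":0,"wz":0,"gripper":1},{"dx":-0.045,"dy":0,"dz":0,"wx":0,"wy":0,"wz":0,"gripper":1},{"dx":-0.06,"dy":0,"dz":0,"wx":0,"wy":0,"wz":0,"gripper":1},{"dx":-0.06,"dy":0,"dz":0,"wx":0,"wy":0,"wz":0,"gripper":1}]'

```text
clock: 5.95
position: [466.6, -6.1, 154.8]
ee_rot: [0.589, -0.393, -0.584, -0.398]
contact_force: [-0.2, 0.9, 0.9]
gripper_width: 25.9
```

Run:
```python
from h import *
o=np.vstack([cam("wrist")["img"][100:,:]]);cv2.imwrite("pics/w5.png",o[:,:,::-1])
b=cv2.resize(cam("scene")["img"][150:260,250:400],None,fx=5,fy=5);cv2.imwrite("pics/s5.png",b[:,:,::-1])
plan([624,124,60],202); plan([624,124,20],202)
```

```text
clock 6.05 pos [464.9  -6.4 152.5] yaw -158.1 w 26.1 j [ 0.34  0.19 -0.49  0.   -0.89  0.04]
-> d [ 0.0932 -0.1959  0.0616] w [-0.1 -0.1  0.2]
clock 6.05 pos [464.9  -6.4 152.5] yaw -158.1 w 26.1 j [ 0.34  0.19 -0.49  0.   -0.89  0.04]
-> d [ 0.1332 -0.1957  0.0616] w [-0.1 -0.1  0.2]
```

View pics/w5.png

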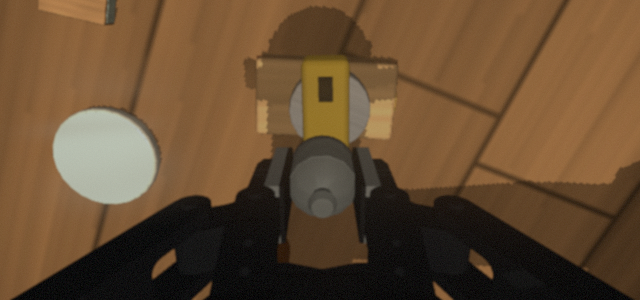

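View pics/s5.png

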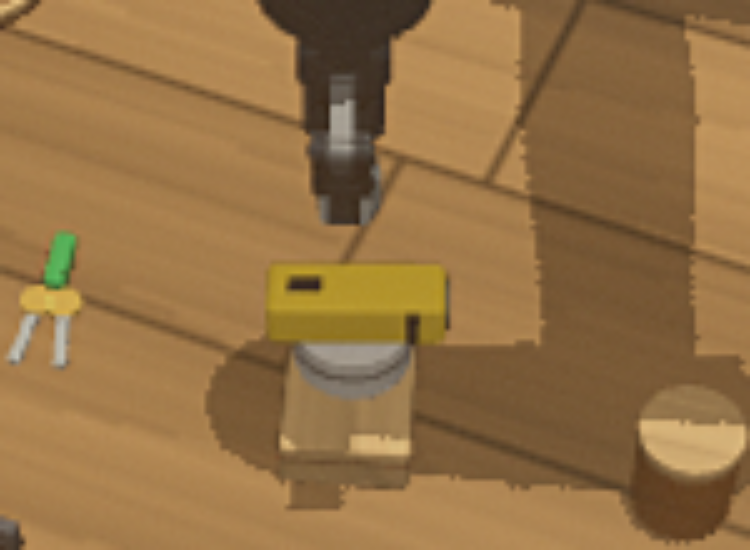

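arm_command --rows '[{"dx":0,"dy":-0.02,"dz":0.006,"wx":0,"wy":0,"wz":0,"gripper":1},{"dx":0.005,"dy":-0.05,"dz":0.016,"wx":0,"wy":0,"wz":0,"gripper":1},{"dx":0.015,"dy":-0.085,"dz":0.027,"wx":0,"wy":0,"wz":0,"gripper":1},{"dx":0.03,"dy":-0.12,"dz":0.038,"wx":0,"wy":0,"wz":0,"gripper":1},{"dx":0.05,"dy":-0.155,"dz":0.049,"wx":0,"wy":0,"wz":0,"gripper":1},{"dx":0.07,"dy":-0.18,"dz":0.057,"wx":0,"wy":0,"wz":0,"gripper":1},{"dx":0.085,"dy":-0.196,"dz":0.0615,"wx":0,"wy":0,"wz":0,"gripper":1},{"dx":0.093,"dy":-0.196,"dz":0.0615,"wx":0,"wy":0,"wz":0,"gripper":1}]'

```text
clock: 6.85
position: [624.2, 124.8, 56.9]
ee_rot: [0.587, -0.396, -0.586, -0.395]
contact_force: [-0.3, 0.1, -0.3]
gripper_width: 25.8
```

Run:
```python
from h import *
o=np.vstack([cam("wrist")["img"][100:,:]]);cv2.imwrite("pics/w6.png",o[:,:,::-1])
d=cam("top");r=cam("scene")
b=np.vstack([cv2.resize(x,None,fx=4,fy=3) for x in (d["img"][100:200,200:340],r["img"][230:330,280:420])]);cv2.imwrite("pics/s6.png",b[:,:,::-1])
plan([624,124,19],202)
```

```text
clock 7.00 pos [622.8 123.2  59.1] yaw -158.1 w 25.9 j [ 0.45  0.56 -0.17  0.   -0.84 -0.07]
-> d [ 0.0401 -0.0013  0.0003] w [-0.1 -0.1  0.1]
```

View pics/w6.png

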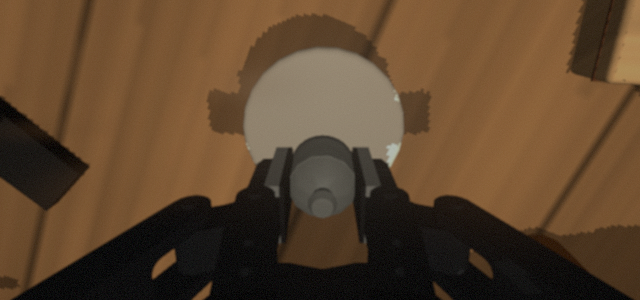

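View pics/s6.png

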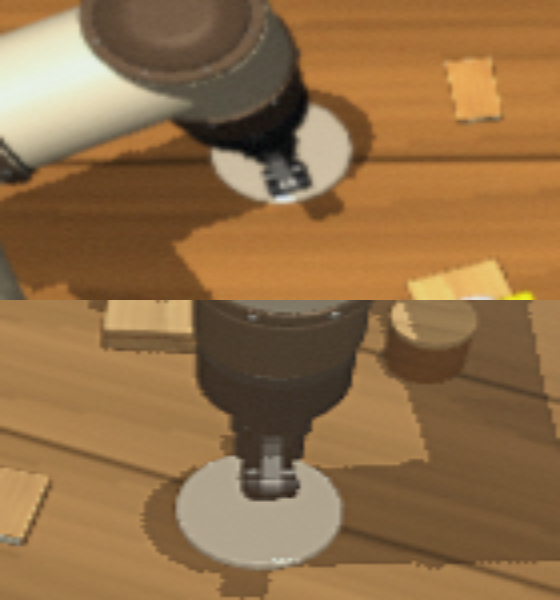

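arm_command --rows '[{"dx":0.01,"dy":-0.001,"dz":0,"wx":0,"wy":0,"wz":0,"gripper":1},{"dx":0.02,"dy":-0.001,"dz":0,"wx":0,"wy":0,"wz":0,"gripper":1},{"dx":0.028,"dy":-0.001,"dz":0,"wx":0,"wy":0,"wz":0,"gripper":1},{"dx":0.034,"dy":-0.001,"dz":0,"wx":0,"wy":0,"wz":0,"gripper":1},{"dx":0.037,"dy":-0.001,"dz":0,"wx":0,"wy":0,"wz":0,"gripper":1},{"dx":0.039,"dy":-0.001,"dz":0,"wx":0,"wy":0,"wz":0,"gripper":1},{"dx":0.04,"dy":-0.001,"dz":0,"wx":0,"wy":0,"wz":0,"gripper":1},{"dx":0.04,"dy":-0.001,"dz":0,"wx":0,"wy":0,"wz":0,"gripper":1}]'

```text
clock: 7.8
position: [623.9, 123.6, 19.2]
ee_rot: [0.587, -0.396, -0.585, -0.396]
contact_force: [0.0, 0.2, 0.2]
gripper_width: 25.7
```

Run:
```python
from h import *
plan([624,124,19],202);
for i in range(3): cam("top");s=arm.read_state();print(s["contact_force"].round(1),s["position"])
b=cv2.resize(cam("scene")["img"][260:330,290:400],None,fx=6,fy=6);cv2.imwrite("pics/s7.png",b[:,:,::-1])
```

```text
clock 7.80 pos [623.9 123.6  19.2] yaw -158.1 w 25.7 j [ 0.45  0.61 -0.2   0.   -0.76 -0.07]
-> d [ 0.0002 -0.0002  0.0003] w [-0.1 -0.1  0.1]
[0.2 0.2 0.6] [623.98808024 123.63869694  19.2720488 ]
[ 0.4  0.2 -0.4] [624.01848495 123.65305576  19.33130052]
[-0.5 -0.6 -0.1] [623.99940544 123.6694128   19.35261788]
```

View pics/s7.png

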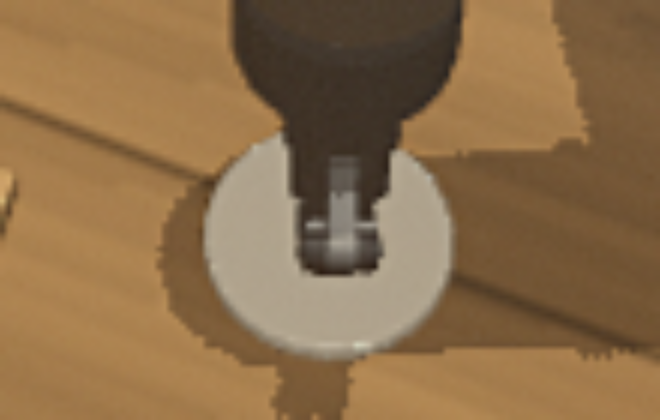

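arm_command --rows '[{"dx":0.0005,"dy":0,"dz":0,"wx":0,"wy":0,"wz":0,"gripper":1},{"dx":0.001,"dy":0,"dz":0,"wx":0,"wy":0,"wz":0,"gripper":1},{"dx":0.001,"dy":0,"dz":0,"wx":0,"wy":0,"wz":0,"gripper":1},{"dx":0.0015,"dy":0,"dz":0,"wx":0,"wy":0,"wz":0,"gripper":1},{"dx":0.0015,"dy":0,"dz":0,"wx":0,"wy":0,"wz":0,"gripper":1},{"dx":0.002,"dy":0,"dz":0,"wx":0,"wy":0,"wz":0,"gripper":1},{"dx":0.002,"dy":0,"dz":0,"wx":0,"wy":0,"wz":0,"gripper":1},{"dx":0.002,"dy":0,"dz":0,"wx":0,"wy":0,"wz":0,"gripper":1}]'

```text
clock: 8.8
position: [624.0, 123.6, 18.3]
ee_rot: [0.587, -0.395, -0.585, -0.396]
contact_force: [-2.8, 0.8, 6.2]
gripper_width: 25.9
```

arm_command --rows '[{"dx":0,"dy":0,"dz":0,"wx":0,"wy":0,"wz":0,"gripper":0.2},{"dx":0,"dy":0,"dz":0,"wx":0,"wy":0,"wz":0,"gripper":0},{"dx":0,"dy":0,"dz":0,"wx":0,"wy":0,"wz":0,"gripper":-0.3},{"dx":0,"dy":0,"dz":0,"wx":0,"wy":0,"wz":0,"gripper":-0.6},{"dx":0,"dy":0,"dz":0,"wx":0,"wy":0,"wz":0,"gripper":-1},{"dx":0,"dy":0,"dz":0,"wx":0,"wy":0,"wz":0,"gripper":-1},{"dx":0,"dy":0,"dz":0,"wx":0,"wy":0,"wz":0,"gripper":-1},{"dx":0,"dy":0,"dz":0,"wx":0,"wy":0,"wz":0,"gripper":-1}]'

```text
clock: 9.6
position: [624.0, 123.7, 18.2]
ee_rot: [0.587, -0.395, -0.585, -0.396]
contact_force: [-0.2, -0.3, -0.6]
gripper_width: 85.7
```

Run:
```python
from h import *
plan([500,30,200],202);
b=np.vstack([cv2.resize(cam("scene")["img"][260:330,270:400],None,fx=5,fy=4),cv2.resize(cam("wrist")["img"][100:,:],(650,300))]);cv2.imwrite("pics/s8.png",b[:,:,::-1])
```

```text
clock 9.60 pos [624.  123.7  18.2] yaw -158.1 w 85.7 j [ 0.45  0.61 -0.2   0.   -0.76 -0.07]
-> d [-0.182   0.1497 -0.0408] w [-0.1 -0.1  0.1]
```

View pics/s8.png

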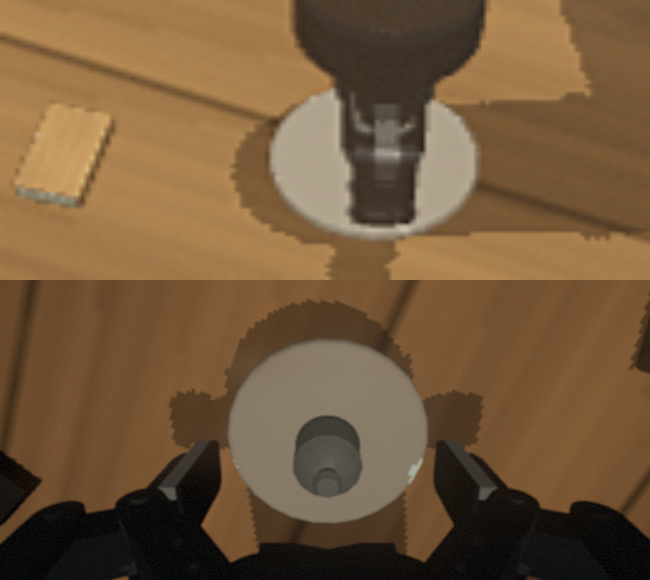

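arm_command --rows '[{"dx":-0.02,"dy":0,"dz":0,"wx":0,"wy":0,"wz":0,"gripper":-1},{"dx":-0.05,"dy":0,"dz":0,"wx":0,"wy":0,"wz":0,"gripper":-1},{"dx":-0.09,"dy":0,"dz":0,"wx":0,"wy":0,"wz":0,"gripper":-1},{"dx":-0.12,"dy":0.03,"dz":-0.009,"wx":0,"wy":0,"wz":0,"gripper":-1},{"dx":-0.14,"dy":0.07,"dz":-0.022,"wx":0,"wy":0,"wz":0,"gripper":-1},{"dx":-0.15,"dy":0.11,"dz":-0.035,"wx":0,"wy":0,"wz":0,"gripper":-1},{"dx":-0.15,"dy":0.15,"dz":-0.047,"wx":0,"wy":0,"wz":0,"gripper":-1},{"dx":-0.15,"dy":0.18,"dz":-0.057,"wx":0,"wy":0,"wz":0,"gripper":-1}]'

```text
clock: 10.5
position: [476.0, 2.4, 168.6]
ee_rot: [0.587, -0.395, -0.585, -0.396]
contact_force: [0.7, 0.0, 0.4]
gripper_width: 85.0
```

Run:
```python
from h import *
plan([464,-4,150],202.2)
d=cam("wrist");cv2.imwrite("pics/w9.png",d["img"][:,:,::-1])
for q in["bell_mid","torch_mid","tin_mid","coaster"]:
  for r in models.cut_out("wrist",q)[:2]:
    print(q,round(r["conf"],2),np.round(r["extent"]),rect(d,r["mask"],dict(bell_mid=34,torch_mid=86,tin_mid=58,coaster=12)[q]))
plan([464,-4,150],202.2)
```

```text
clock 10.50 pos [476.    2.4 168.6] yaw -158.1 w 85.0 j [ 0.35  0.19 -0.44  0.   -0.94  0.03]
-> d [ 0.0186  0.0135 -0.0014] w [-0.3 -0.1  0.2]
bell_mid 0.81 [ 90. 238. 138. 275.] (array([620.1, 119.4]), 46.2, 27.9, 58.4)
torch_mid 0.73 [319. 148. 363. 270.] (array([464.5,  -4.1]), 86.8, 31.0, -66.2)
tin_mid 0.92 [306. 168. 383. 228.] (array([442.7, -15.6]), 45.9, 13.3, -66.2)
coaster 0.86 [ 76. 200. 179. 297.] (array([622.5, 120.2]), 94.4, 91.0, 61.6)
clock 10.75 pos [478.8   3.8 168.5] yaw -158.1 w 85.2 j [ 0.35  0.19 -0.44  0.   -0.94  0.03]
-> d [ 0.0185  0.0168 -0.0017] w [-0.3 -0.1  0.2]
```

View pics/w9.png

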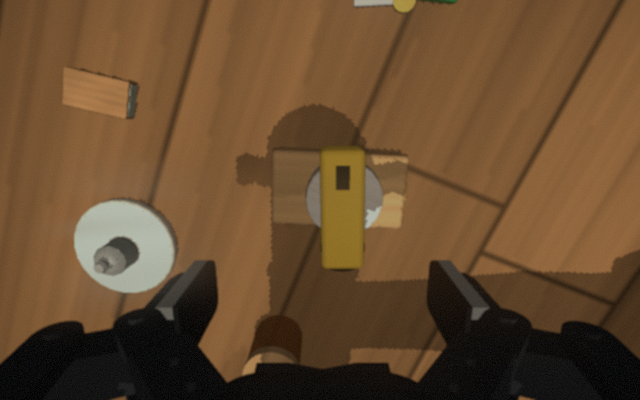

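arm_command --rows '[{"dx":0.005,"dy":0.006,"dz":-0.001,"wx":-0.4,"wy":0,"wz":0,"gripper":-1},{"dx":0.015,"dy":0.012,"dz":-0.002,"wx":-0.4,"wy":0,"wz":0,"gripper":-1},{"dx":0.03,"dy":0.0168,"dz":-0.002,"wx":-0.4,"wy":0,"wz":0,"gripper":-1},{"dx":0.05,"dy":0.0168,"dz":-0.002,"wx":-0.4,"wy":0,"wz":0,"gripper":-1},{"dx":0.07,"dy":0.0168,"dz":-0.002,"wx":-0.4,"wy":0,"wz":0,"gripper":-1},{"dx":0.09,"dy":0.0168,"dz":-0.002,"wx":-0.4,"wy":0,"wz":0,"gripper":-1},{"dx":0.1035,"dy":0.0168,"dz":-0.002,"wx":-0.4,"wy":0,"wz":0,"gripper":-1},{"dx":0.1035,"dy":0.0168,"dz":-0.002,"wx":-0.4,"wy":0,"wz":0,"gripper":-1}]'

```text
clock: 11.55
position: [462.4, -4.8, 62.3]
ee_rot: [-0.587, 0.395, 0.588, 0.393]
contact_force: [0.3, -0.7, -0.2]
gripper_width: 85.5
```

Run:
```python
from h import *
d=cam("wrist");cv2.imwrite("pics/w10.png",d["img"][:,:,::-1])
plan([464,-4,65],202.2)
```

```text
clock 11.60 pos [463.4  -4.5  63.6] yaw -157.6 w 85.4 j [ 0.34  0.32 -0.6   0.   -0.65  0.05]
-> d [-0.0014 -0.0007  0.0003] w [ 0.2 -0.1 -0. ]
```

View pics/w10.png

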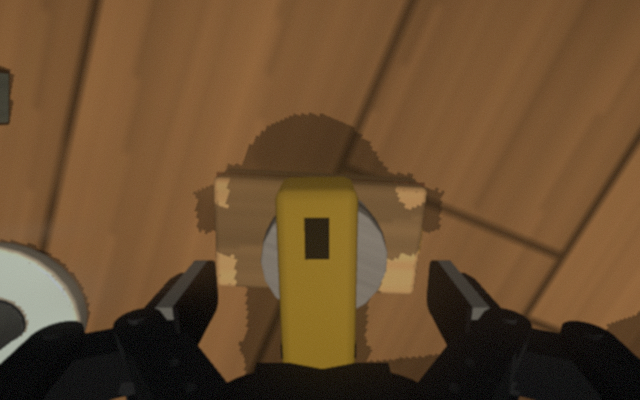

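arm_command --rows '[{"dx":-0.0015,"dy":-0.0015,"dz":0,"wx":0,"wy":0,"wz":0,"gripper":-1},{"dx":-0.0015,"dy":-0.0015,"dz":0,"wx":0,"wy":0,"wz":0,"gripper":1},{"dx":-0.0015,"dy":-0.0015,"dz":0,"wx":0,"wy":0,"wz":0,"gripper":1},{"dx":-0.0015,"dy":-0.0015,"dz":0,"wx":0,"wy":0,"wz":0,"gripper":1},{"dx":-0.0015,"dy":-0.0015,"dz":0,"wx":0,"wy":0,"wz":0,"gripper":1},{"dx":-0.0015,"dy":-0.0015,"dz":0,"wx":0,"wy":0,"wz":0,"gripper":1},{"dx":-0.0015,"dy":-0.0015,"dz":0,"wx":0,"wy":0,"wz":0,"gripper":1},{"dx":-0.0015,"dy":-0.0015,"dz":0,"wx":0,"wy":0,"wz":0,"gripper":1}]'

```text
clock: 12.4
position: [465.3, -3.8, 65.6]
ee_rot: [0.588, -0.394, -0.587, -0.393]
contact_force: [-0.5, -0.7, 5.8]
gripper_width: 28.9
```

arm_command --rows '[{"dx":-0.002,"dy":0,"dz":0,"wx":0,"wy":0,"wz":0,"gripper":1},{"dx":-0.006,"dy":0,"dz":0,"wx":0,"wy":0,"wz":0,"gripper":1},{"dx":-0.012,"dy":0,"dz":0,"wx":0,"wy":0,"wz":0,"gripper":1},{"dx":-0.02,"dy":0,"dz":0,"wx":0,"wy":0,"wz":0,"gripper":1},{"dx":-0.03,"dy":0,"dz":0,"wx":0,"wy":0,"wz":0,"gripper":1},{"dx":-0.045,"dy":0,"dz":0,"wx":0,"wy":0,"wz":0,"gripper":1},{"dx":-0.06,"dy":0,"dz":0,"wx":0,"wy":0,"wz":0,"gripper":1},{"dx":-0.06,"dy":0,"dz":0,"wx":0,"wy":0,"wz":0,"gripper":1}]'

```text
clock: 13.2
position: [466.9, -3.3, 128.1]
ee_rot: [0.59, -0.392, -0.586, -0.395]
contact_force: [0.4, 0.0, -0.9]
gripper_width: 29.3
```

Run:
```python
from h import *
d=cam("wrist");b=cam("scene")["img"][150:260,250:400]
o=np.vstack([d["img"][100:],cv2.resize(b,(640,280))]);cv2.imwrite("pics/w11.png",o[:,:,::-1])
plan([671,-125,90],274.4)
```

```text
clock 13.30 pos [465.2  -3.7 125.9] yaw -157.6 w 28.6 j [ 0.34  0.23 -0.52  0.   -0.82  0.05]
-> d [ 0.0365 -0.1441 -0.1905] w [-72.   -0.1   0. ]
```

View pics/w11.png

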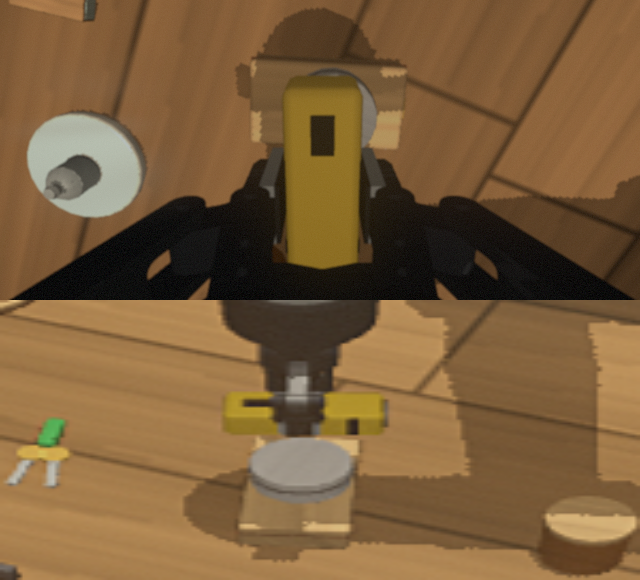

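arm_command --rows '[{"dx":0,"dy":-0.01,"dz":-0.013,"wx":-4,"wy":0,"wz":0,"gripper":1},{"dx":0,"dy":-0.025,"dz":-0.033,"wx":-11,"wy":0,"wz":0,"gripper":1},{"dx":0,"dy":-0.045,"dz":-0.059,"wx":-19,"wy":0,"wz":0,"gripper":1},{"dx":0,"dy":-0.065,"dz":-0.086,"wx":-27,"wy":0,"wz":0,"gripper":1},{"dx":0,"dy":-0.085,"dz":-0.112,"wx":-35,"wy":0,"wz":0,"gripper":1},{"dx":0,"dy":-0.105,"dz":-0.139,"wx":-43,"wy":0,"wz":0,"gripper":1},{"dx":0,"dy":-0.12,"dz":-0.159,"wx":-50,"wy":0,"wz":0,"gripper":1},{"dx":0,"dy":-0.13,"dz":-0.172,"wx":-55,"wy":0,"wz":0,"gripper":1}]'

```text
clock: 14.1
position: [651.5, -114.4, 124.3]
ee_rot: [-0.703, 0.077, 0.703, 0.076]
contact_force: [-0.0, 0.9, -2.5]
gripper_width: 28.4
```

Run:
```python
from h import *
plan([671,-125,100],274.4)
d=cam("wrist");
for r in models.cut_out("wrist","cradle")[:2]: print(round(r["conf"],2),np.round(r["extent"]),rect(d,r["mask"],10))
d=cam("top");s=cam("scene")
m=cv2.inRange(d["img"],(0,0,0),(75,75,75))
b=np.vstack([cv2.resize(x,None,fx=6,fy=4) for x in (d["img"][95:165,330:400],s["img"][240:310,200:270])]);cv2.imwrite("pics/c.png",b[:,:,::-1])
plan([671,-125,100],274.4)
```

```text
clock 14.10 pos [ 651.5 -114.4  124.3] yaw -102.5 w 28.4 j [ 0.07  0.53 -0.04  0.   -1.01  1.28]
-> d [ 0.0243  0.0061 -0.0214] w [-16.9   0.   -0. ]
0.82 [274.  82. 387. 250.] (array([ 668.2, -126.8]), 127.2, 45.3, 5.4)
clock 14.30 pos [ 649.8 -113.2  124.8] yaw -102.8 w 29.1 j [ 0.07  0.53 -0.04  0.   -1.01  1.28]
-> d [ 0.0248  0.0068 -0.0233] w [-17.2   0.1  -0. ]
```

View pics/c.png

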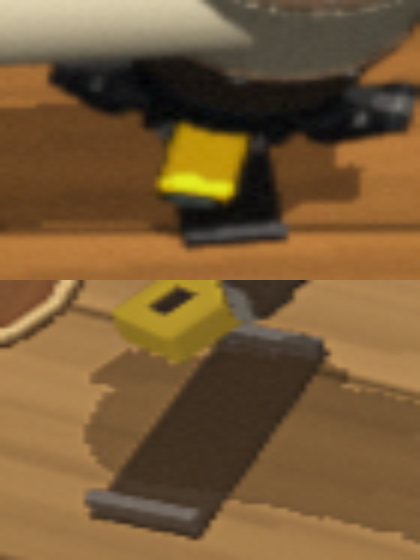

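Run:
```python
from h import *
s=cam("scene")
P=back(s,np.array([[223.7,295.75],[245,254.5]])-.4,20);print(P,P.mean(0),np.rad2deg(np.arctan2(*(P[1]-P[0])[[1,0]])))
I=cv2.imread("pics/top0.png");b=cv2.resize(I[98:165,345:388],None,fx=8,fy=8,interpolation=cv2.INTER_CUBIC);cv2.imwrite("pics/c0.png",b)
```

```text
[[ 725.85152429 -120.83671944   20.        ]
 [ 614.1141067  -129.93992413   20.        ]] [ 669.98281549 -125.38832178   20.        ] -175.34242114977954
```

View pics/c0.png

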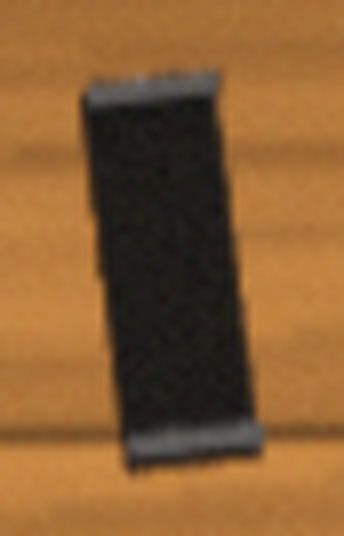

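Run:
```python
from h import *
s=cam("top")
P=back(s,np.array([[364,109.5],[369.5,153.25]])-.5,20);print(P,P.mean(0),np.rad2deg(np.arctan2(*(P[0]-P[1])[[1,0]])))
plan([669.5,-125.3,70],274.8)
```

```text
[[ 726.24522059 -119.56660898   20.        ]
 [ 611.3703662  -131.5354756    20.        ]] [ 668.8077934  -125.55104229   20.        ] 5.948213005173904
clock 14.40 pos [ 649.7 -112.9  125.7] yaw -102.7 w 28.7 j [ 0.07  0.53 -0.04  0.   -1.01  1.28]
-> d [ 0.0558  0.0078 -0.022 ] w [-17.5  -0.   -0. ]
```

arm_command --rows '[{"dx":0.005,"dy":0.002,"dz":-0.006,"wx":-4,"wy":0,"wz":0,"gripper":1},{"dx":0.012,"dy":0.004,"dz":-0.012,"wx":-9,"wy":0,"wz":0,"gripper":1},{"dx":0.02,"dy":0.006,"dz":-0.018,"wx":-14,"wy":0,"wz":0,"gripper":1},{"dx":0.03,"dy":0.008,"dz":-0.022,"wx":-18,"wy":0,"wz":0,"gripper":1},{"dx":0.042,"dy":0.008,"dz":-0.022,"wx":-18,"wy":0,"wz":0,"gripper":1},{"dx":0.054,"dy":0.008,"dz":-0.022,"wx":-18,"wy":0,"wz":0,"gripper":1},{"dx":0.066,"dy":0.008,"dz":-0.022,"wx":-18,"wy":0,"wz":0,"gripper":1},{"dx":0.066,"dy":0.008,"dz":-0.022,"wx":-18,"wy":0,"wz":0,"gripper":1}]'

```text
clock: 15.2
position: [667.6, -125.1, 57.1]
ee_rot: [-0.705, -0.033, 0.708, -0.033]
contact_force: [-0.1, -0.4, -2.1]
gripper_width: 28.7
```

Run:
```python
from h import *
cam("top");d=cam("wrist");b=cam("scene")["img"][230:310,180:300]
o=np.vstack([d["img"][100:],cv2.resize(b,(480,300))[:,:].copy() if 0 else cv2.copyMakeBorder(cv2.resize(b,(450,300)),0,0,0,190,0)]);cv2.imwrite("pics/w12.png",o[:,:,::-1])
plan([669.3,-125.4,12],275.2)
```

```text
clock 15.35 pos [ 669.8 -125.4   60.1] yaw -84.7 w 28.6 j [ 0.05  0.63 -0.04  0.   -0.9   1.61]
-> d [ 0.0481 -0.0001  0.0005] w [ 0.1 -0.1 -0.1]
```

View pics/w12.png

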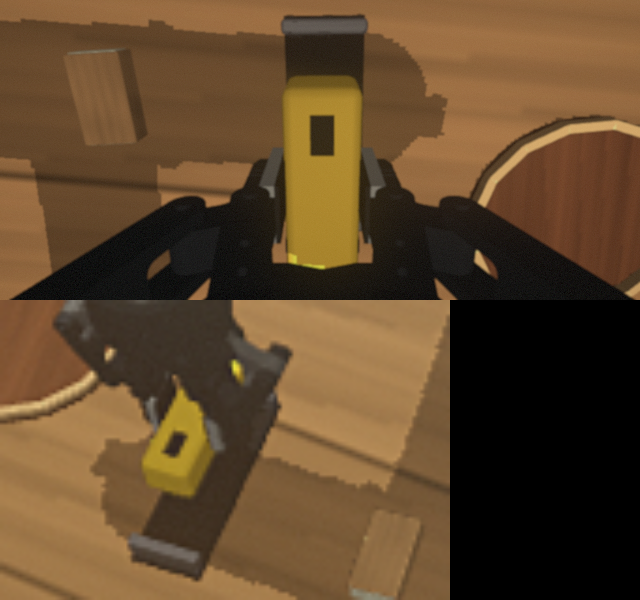

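arm_command --rows '[{"dx":0.01,"dy":0,"dz":0,"wx":0,"wy":0,"wz":0,"gripper":1},{"dx":0.02,"dy":0,"dz":0,"wx":0,"wy":0,"wz":0,"gripper":1},{"dx":0.03,"dy":0,"dz":0,"wx":0,"wy":0,"wz":0,"gripper":1},{"dx":0.038,"dy":0,"dz":0,"wx":0,"wy":0,"wz":0,"gripper":1},{"dx":0.043,"dy":0,"dz":0,"wx":0,"wy":0,"wz":0,"gripper":1},{"dx":0.046,"dy":0,"dz":0,"wx":0,"wy":0,"wz":0,"gripper":1},{"dx":0.048,"dy":0,"dz":0,"wx":0,"wy":0,"wz":0,"gripper":1},{"dx":0.048,"dy":0,"dz":0,"wx":0,"wy":0,"wz":0,"gripper":1}]'

```text
clock: 16.15
position: [670.0, -125.5, 12.2]
ee_rot: [0.707, 0.033, -0.706, 0.033]
contact_force: [0.3, 0.2, -1.3]
gripper_width: 28.9
```

arm_command --rows '[{"dx":0,"dy":0,"dz":0,"wx":0,"wy":0,"wz":0,"gripper":1},{"dx":0,"dy":0,"dz":0,"wx":0,"wy":0,"wz":0,"gripper":1},{"dx":0.0005,"dy":0,"dz":0,"wx":0,"wy":0,"wz":0,"gripper":1},{"dx":0.0005,"dy":0,"dz":0,"wx":0,"wy":0,"wz":0,"gripper":1},{"dx":0.001,"dy":0,"dz":0,"wx":0,"wy":0,"wz":0,"gripper":1},{"dx":0.001,"dy":0,"dz":0,"wx":0,"wy":0,"wz":0,"gripper":1},{"dx":0.001,"dy":0,"dz":0,"wx":0,"wy":0,"wz":0,"gripper":1},{"dx":0.001,"dy":0,"dz":0,"wx":0,"wy":0,"wz":0,"gripper":1}]'

```text
clock: 16.95
position: [670.0, -125.5, 11.7]
ee_rot: [0.707, 0.033, -0.706, 0.033]
contact_force: [-2.6, -0.3, 3.7]
gripper_width: 28.8
```

arm_command --rows '[{"dx":0,"dy":0,"dz":0,"wx":0,"wy":0,"wz":0,"gripper":0.2},{"dx":0,"dy":0,"dz":0,"wx":0,"wy":0,"wz":0,"gripper":0},{"dx":0,"dy":0,"dz":0,"wx":0,"wy":0,"wz":0,"gripper":-0.3},{"dx":0,"dy":0,"dz":0,"wx":0,"wy":0,"wz":0,"gripper":-0.6},{"dx":0,"dy":0,"dz":0,"wx":0,"wy":0,"wz":0,"gripper":-1},{"dx":0,"dy":0,"dz":0,"wx":0,"wy":0,"wz":0,"gripper":-1},{"dx":0,"dy":0,"dz":0,"wx":0,"wy":0,"wz":0,"gripper":-1},{"dx":0,"dy":0,"dz":0,"wx":0,"wy":0,"wz":0,"gripper":-1}]'

```text
clock: 17.75
position: [670.1, -125.5, 11.7]
ee_rot: [0.707, 0.033, -0.706, 0.033]
contact_force: [-0.3, 0.4, -1.1]
gripper_width: 85.1
```

arm_command --rows '[{"dx":-0.01,"dy":0,"dz":0,"wx":0,"wy":0,"wz":0,"gripper":-1},{"dx":-0.03,"dy":0,"dz":0,"wx":0,"wy":0,"wz":0,"gripper":-1},{"dx":-0.06,"dy":0,"dz":0,"wx":0,"wy":0,"wz":0,"gripper":-1},{"dx":-0.1,"dy":0,"dz":0,"wx":0,"wy":0,"wz":0,"gripper":-1},{"dx":-0.13,"dy":0,"dz":0,"wx":0,"wy":0,"wz":0,"gripper":-1},{"dx":-0.15,"dy":0,"dz":0,"wx":0,"wy":0,"wz":0,"gripper":-1},{"dx":-0.15,"dy":0,"dz":0,"wx":0,"wy":0,"wz":0,"gripper":-1},{"dx":-0.15,"dy":0,"dz":0,"wx":0,"wy":0,"wz":0,"gripper":-1}]'

```text
clock: 18.55
position: [669.7, -125.2, 162.3]
ee_rot: [0.707, 0.033, -0.705, 0.033]
contact_force: [-1.1, 0.6, -0.1]
gripper_width: 85.4
```

Run:
```python
from h import *
d=cam("wrist");
for q,z in(("torch_mid",32),("cradle",10),("cradle",20)):
  r=models.cut_out("wrist",q)
  for x in r[:2]:print(q,round(x["conf"],2),np.round(x["extent"]),rect(d,x["mask"],z))
cv2.imwrite("pics/w13.png",d["img"][:,:,::-1])
plan([465,-5,160],202)
```

```text
torch_mid 0.88 [306. 143. 340. 248.] (array([ 668.8, -125.9]), 85.5, 29.6, 5.9)
torch_mid 0.72 [296. 115. 355. 262.] (array([ 672.6, -126.8]), 119.8, 41.5, 5.9)
cradle 0.66 [294. 115. 354. 263.] (array([ 668.1, -127.1]), 129.1, 44.9, 5.7)
cradle 0.66 [294. 115. 354. 263.] (array([ 670.4, -126.9]), 124.7, 43.4, 5.7)
clock 18.75 pos [ 669.1 -125.4  160.1] yaw -84.7 w 85.3 j [ 0.05  0.53  0.06  0.   -1.1   1.61]
-> d [ 0.0003 -0.1388  0.192 ] w [73.3  0.  -0.1]
```

View pics/w13.png

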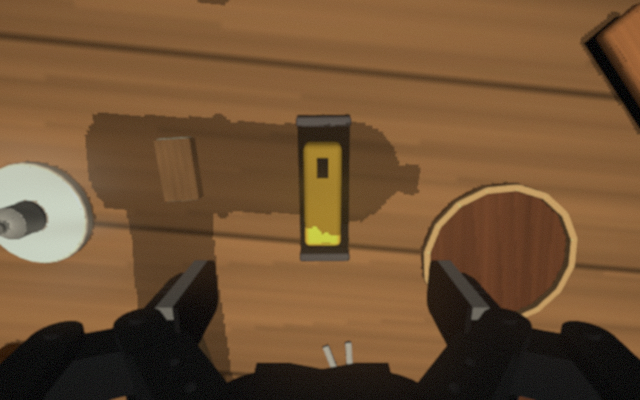

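arm_command --rows '[{"dx":0,"dy":-0.015,"dz":0.02,"wx":7,"wy":0,"wz":0,"gripper":-1},{"dx":0,"dy":-0.035,"dz":0.048,"wx":15,"wy":0,"wz":0,"gripper":-1},{"dx":0,"dy":-0.055,"dz":0.076,"wx":23,"wy":0,"wz":0,"gripper":-1},{"dx":0,"dy":-0.075,"dz":0.104,"wx":31,"wy":0,"wz":0,"gripper":-1},{"dx":0,"dy":-0.095,"dz":0.132,"wx":39,"wy":0,"wz":0,"gripper":-1},{"dx":0,"dy":-0.115,"dz":0.16,"wx":47,"wy":0,"wz":0,"gripper":-1},{"dx":0,"dy":-0.13,"dz":0.18,"wx":55,"wy":0,"wz":0,"gripper":-1},{"dx":0,"dy":-0.139,"dz":0.192,"wx":63,"wy":0,"wz":0,"gripper":-1}]'

```text
clock: 19.55
position: [462.8, -4.4, 159.7]
ee_rot: [-0.618, 0.343, 0.619, 0.342]
contact_force: [0.5, -0.1, 0.2]
gripper_width: 85.3
```

Run:
```python
from h import *
cam("top");cam("top")
plan([465,-5,160],202);d=cam("wrist");
for q,z in(("tin_mid",58),("pinebox_mid",30)):
  r=models.cut_out("wrist",q)
  for x in r[:2]:print(q,round(x["conf"],2),np.round(x["extent"]),rect(d,x["mask"],z))
cv2.imwrite("pics/w14.png",d["img"][:,:,::-1])
```

```text
clock 19.65 pos [463.1  -4.4 159.9] yaw -147.6 w 85.4 j [ 0.34  0.18 -0.48  0.   -0.91  0.22]
-> d [-0.0001 -0.0012 -0.0015] w [10.4  0.  -0.2]
tin_mid 0.88 [284. 162. 364. 240.] (array([462.9,  -7.4]), 59.4, 56.9, -84.2)
pinebox_mid 0.68 [244. 136. 398. 243.] (array([465.6,  -6.9]), 109.6, 64.3, 19.2)
```

View pics/w14.png

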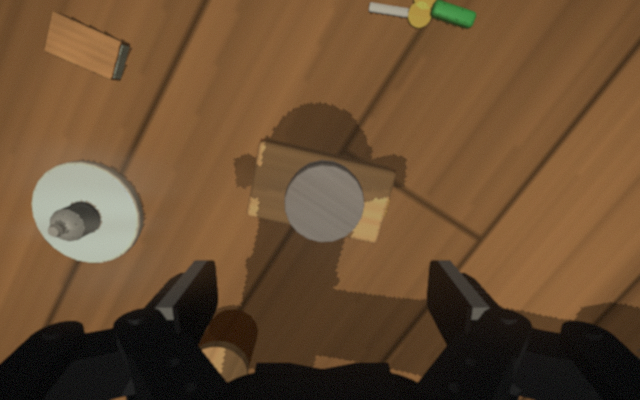

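arm_command --rows '[{"dx":0.02,"dy":0.0014,"dz":-0.002,"wx":0,"wy":0,"wz":0,"gripper":-1},{"dx":0.045,"dy":0.0014,"dz":-0.002,"wx":0,"wy":0,"wz":0,"gripper":-1},{"dx":0.07,"dy":0.0014,"dz":-0.002,"wx":0,"wy":0,"wz":0,"gripper":-1},{"dx":0.085,"dy":0.0014,"dz":-0.002,"wx":0,"wy":0,"wz":0,"gripper":-1},{"dx":0.095,"dy":0.0014,"dz":-0.002,"wx":0,"wy":0,"wz":0,"gripper":-1},{"dx":0.095,"dy":0.0014,"dz":-0.002,"wx":0,"wy":0,"wz":0,"gripper":-1},{"dx":0.095,"dy":0.0014,"dz":-0.002,"wx":0,"wy":0,"wz":0,"gripper":-1},{"dx":0.095,"dy":0.0014,"dz":-0.002,"wx":0,"wy":0,"wz":0,"gripper":-1}]'

```text
clock: 20.6
position: [466.2, -7.3, 65.9]
ee_rot: [0.62, -0.34, -0.62, -0.34]
contact_force: [-0.7, -0.5, 0.1]
gripper_width: 85.1
```

Run:
```python
from h import *
cam("top")
plan([463,-7,38],212.4);d=cam("wrist");
for q,z in(("tin_mid",58),("pinebox_mid",30)):
  r=models.cut_out("wrist",q)
  for x in r[:2]:print(q,round(x["conf"],2),np.round(x["extent"]),rect(d,x["mask"],z))
cv2.imwrite("pics/w15.png",d["img"][:,:,::-1])
```

```text
clock 20.65 pos [466.1  -7.3  65.9] yaw -147.5 w 85.5 j [ 0.33  0.32 -0.59  0.   -0.66  0.23]
-> d [0.0279 0.0024 0.0019] w [ 0.1 -0.   0. ]
tin_mid 0.97 [265. 192. 390. 321.] (array([463.4,  -8.2]), 59.8, 58.9, 82.3)
pinebox_mid 0.89 [215. 158. 430. 311.] (array([466.2,  -8.2]), 108.3, 65.6, 19.5)
```

View pics/w15.png

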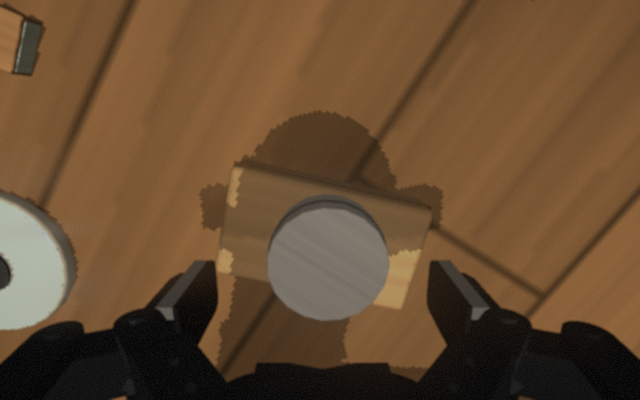

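arm_command --rows '[{"dx":0.004,"dy":0.0027,"dz":0.001,"wx":0,"wy":0,"wz":0,"gripper":-1},{"dx":0.01,"dy":0.0027,"dz":0.001,"wx":0,"wy":0,"wz":0,"gripper":-1},{"dx":0.017,"dy":0.0027,"dz":0.001,"wx":0,"wy":0,"wz":0,"gripper":-1},{"dx":0.023,"dy":0.0027,"dz":0.001,"wx":0,"wy":0,"wz":0,"gripper":-1},{"dx":0.028,"dy":0.0027,"dz":0.001,"wx":0,"wy":0,"wz":0,"gripper":-1},{"dx":0.028,"dy":0.0027,"dz":0.001,"wx":0,"wy":0,"wz":0,"gripper":-1},{"dx":0.028,"dy":0.0027,"dz":0.001,"wx":0,"wy":0,"wz":0,"gripper":-1},{"dx":0.028,"dy":0.0027,"dz":0.001,"wx":0,"wy":0,"wz":0,"gripper":-1}]'

```text
clock: 21.6
position: [463.1, -7.9, 37.9]
ee_rot: [0.62, -0.34, -0.62, -0.34]
contact_force: [0.9, -0.6, -0.2]
gripper_width: 85.3
```

arm_command --rows '[{"dx":0,"dy":0,"dz":0,"wx":0,"wy":0,"wz":0,"gripper":1},{"dx":0,"dy":0,"dz":0,"wx":0,"wy":0,"wz":0,"gripper":1},{"dx":0,"dy":0,"dz":0,"wx":0,"wy":0,"wz":0,"gripper":1},{"dx":0,"dy":0,"dz":0,"wx":0,"wy":0,"wz":0,"gripper":1},{"dx":0,"dy":0,"dz":0,"wx":0,"wy":0,"wz":0,"gripper":1},{"dx":0,"dy":0,"dz":0,"wx":0,"wy":0,"wz":0,"gripper":1},{"dx":0,"dy":0,"dz":0,"wx":0,"wy":0,"wz":0,"gripper":1},{"dx":0,"dy":0,"dz":0,"wx":0,"wy":0,"wz":0,"gripper":1}]'

```text
clock: 22.4
position: [463.5, -7.8, 38.7]
ee_rot: [0.621, -0.34, -0.619, -0.34]
contact_force: [-1.3, -0.2, 4.8]
gripper_width: 55.8
```

Run:
```python
from h import *
plan([463,-7,38],212.4);d=cam("wrist");b=cam("scene")["img"][170:260,260:390]
o=np.vstack([d["img"][100:],cv2.resize(b,(450,290))[:,:].copy() if 0 else cv2.copyMakeBorder(cv2.resize(b,(450,300)),0,0,0,190,0)]);cv2.imwrite("pics/w16.png",o[:,:,::-1])
```

```text
clock 22.40 pos [463.5  -7.8  38.7] yaw -147.5 w 55.8 j [ 0.34  0.37 -0.62  0.   -0.58  0.23]
-> d [0.0007 0.     0.0009] w [ 0.1 -0.1  0.1]
```

View pics/w16.png

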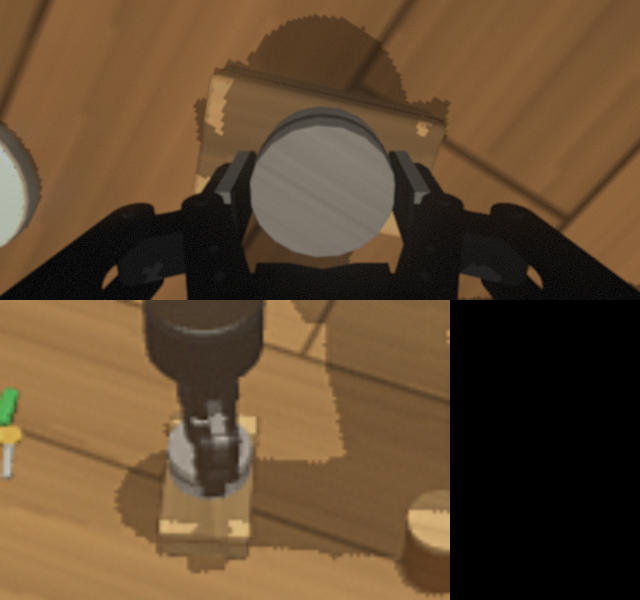

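Both fingers hold the tin, which is centred between them. Lifting it now.

arm_command --rows '[{"dx":-0.002,"dy":0,"dz":0,"wx":0,"wy":0,"wz":0,"gripper":1},{"dx":-0.006,"dy":0,"dz":0,"wx":0,"wy":0,"wz":0,"gripper":1},{"dx":-0.012,"dy":0,"dz":0,"wx":0,"wy":0,"wz":0,"gripper":1},{"dx":-0.025,"dy":0,"dz":0,"wx":0,"wy":0,"wz":0,"gripper":1},{"dx":-0.045,"dy":0,"dz":0,"wx":0,"wy":0,"wz":0,"gripper":1},{"dx":-0.065,"dy":0,"dz":0,"wx":0,"wy":0,"wz":0,"gripper":1},{"dx":-0.08,"dy":0,"dz":0,"wx":0,"wy":0,"wz":0,"gripper":1},{"dx":-0.08,"dy":0,"dz":0,"wx":0,"wy":0,"wz":0,"gripper":1}]'

```text
clock: 23.3
position: [464.8, -7.4, 120.9]
ee_rot: [0.622, -0.339, -0.618, -0.341]
contact_force: [1.0, 0.1, -0.7]
gripper_width: 56.2
```

Run:
```python
from h import *
cam("top");plan([450,-332,118],190);d=cam("wrist");b=cam("scene")["img"][150:260,250:400]
o=np.vstack([d["img"][100:],cv2.copyMakeBorder(cv2.resize(b,(450,300)),0,0,0,190,0)]);cv2.imwrite("pics/w17.png",o[:,:,::-1])
```

```text
clock 23.35 pos [463.8  -7.5 119.5] yaw -147.5 w 56.0 j [ 0.34  0.23 -0.53  0.   -0.8   0.23]
-> d [ 0.0013  0.1859 -0.2663] w [22.5 -0.1  0.2]
```

View pics/w17.png

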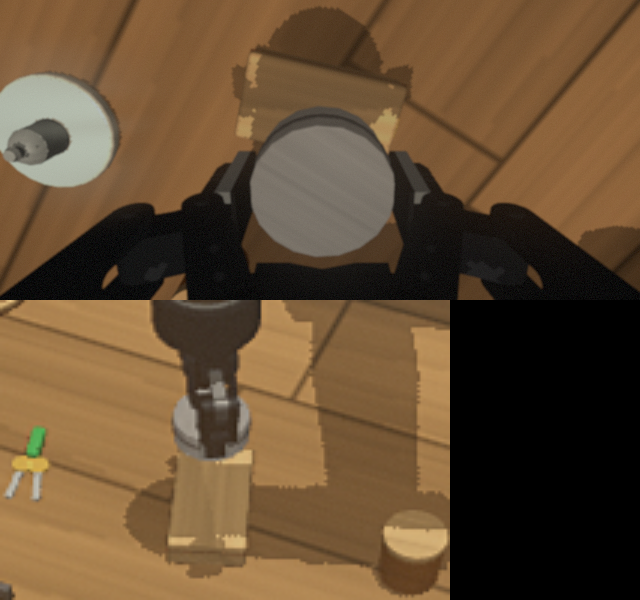

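arm_command --rows '[{"dx":0,"dy":0.012,"dz":-0.017,"wx":2,"wy":0,"wz":0,"gripper":1},{"dx":0,"dy":0.03,"dz":-0.043,"wx":5,"wy":0,"wz":0,"gripper":1},{"dx":0,"dy":0.051,"dz":-0.073,"wx":8,"wy":0,"wz":0,"gripper":1},{"dx":0,"dy":0.072,"dz":-0.103,"wx":11,"wy":0,"wz":0,"gripper":1},{"dx":0,"dy":0.093,"dz":-0.133,"wx":14,"wy":0,"wz":0,"gripper":1},{"dx":0,"dy":0.114,"dz":-0.163,"wx":17,"wy":0,"wz":0,"gripper":1},{"dx":0,"dy":0.132,"dz":-0.189,"wx":20,"wy":0,"wz":0,"gripper":1},{"dx":0,"dy":0.145,"dz":-0.208,"wx":22,"wy":0,"wz":0,"gripper":1}]'

```text
clock: 24.25
position: [451.0, -262.8, 116.7]
ee_rot: [-0.542, 0.454, 0.544, 0.453]
contact_force: [0.0, 0.0, -1.7]
gripper_width: 55.9
```

Run:
```python
from h import *
cam("top");cam("top");plan([450,-332,80],190);d=cam("wrist")
for x in models.cut_out("wrist","dish")[:3]:print(round(x["conf"],2),np.round(x["extent"]),rect(d,x["mask"],8))
cv2.imwrite("pics/w18.png",d["img"][:,:,::-1])
d=cam("top")
for x in models.cut_out("top","dish")[:3]:print(round(x["conf"],2),np.round(x["extent"]),rect(d,x["mask"],8))
d=cam("scene")
for x in models.cut_out("scene","dish")[:3]:print(round(x["conf"],2),np.round(x["extent"]),rect(d,x["mask"],8))
```

```text
clock 24.35 pos [ 451.1 -263.2  116.6] yaw -169.8 w 55.7 j [-0.22  0.33 -0.4   0.   -0.84  0.4 ]
-> d [ 0.0366  0.0133 -0.0675] w [ 0.2  0.  -0.1]
0.95 [481.  35. 640. 236.] (array([ 292.6, -333.2]), 139.0, 109.3, -66.1)
0.9 [270.  26. 418. 180.] (array([ 449.5, -334. ]), 100.6, 99.2, 56.8)
0.85 [  0.  14. 189. 218.] (array([ 615.4, -290.6]), 140.5, 129.2, 86.5)
0.69 [426. 256. 482. 313.] (array([ 275.8, -338.1]), 137.9, 136.5, 89.5)
0.59 [406. 121. 457. 170.] (array([ 632.6, -293.6]), 137.3, 112.6, 77.8)
0.53 [450. 226. 462. 236.] (array([ 412. , -350.6]), 38.1, 20.3, 89.4)
0.83 [158. 213. 214. 262.] (array([ 622.3, -290.8]), 142.8, 136.6, 35.3)
0.71 [189. 165. 226. 200.] (array([ 450.4, -332.8]), 100.8, 97.4, 23.4)
0.58 [232. 124. 263. 157.] (array([ 266.6, -316.8]), 139.8, 84.7, 29.9)
```

View pics/w18.png

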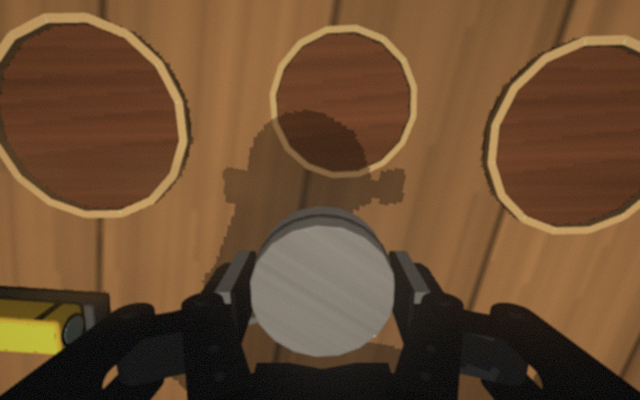

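arm_command --rows '[{"dx":0,"dy":0.004,"dz":-0.02,"wx":0,"wy":0,"wz":0,"gripper":1},{"dx":0,"dy":0.008,"dz":-0.04,"wx":0,"wy":0,"wz":0,"gripper":1},{"dx":0.01,"dy":0.012,"dz":-0.059,"wx":0,"wy":0,"wz":0,"gripper":1},{"dx":0.025,"dy":0.0138,"dz":-0.0684,"wx":0,"wy":0,"wz":0,"gripper":1},{"dx":0.04,"dy":0.0138,"dz":-0.0684,"wx":0,"wy":0,"wz":0,"gripper":1},{"dx":0.052,"dy":0.0138,"dz":-0.0684,"wx":0,"wy":0,"wz":0,"gripper":1},{"dx":0.06,"dy":0.0138,"dz":-0.0684,"wx":0,"wy":0,"wz":0,"gripper":1},{"dx":0.06,"dy":0.0138,"dz":-0.0684,"wx":0,"wy":0,"wz":0,"gripper":1}]'

```text
clock: 25.45
position: [450.2, -329.2, 56.5]
ee_rot: [-0.543, 0.452, 0.545, 0.451]
contact_force: [-0.6, -0.0, -0.4]
gripper_width: 56.1
```

Run:
```python
from h import *
cam("top");cam("top");plan([449.7,-333,13],190);d=cam("wrist");b=cam("scene")["img"][130:230,150:290]
o=np.vstack([d["img"][100:],cv2.copyMakeBorder(cv2.resize(b,(420,300)),0,0,0,220,0)]);cv2.imwrite("pics/w19.png",o[:,:,::-1])
```

```text
clock 25.55 pos [ 451.3 -329.8   58.2] yaw -169.4 w 56.0 j [-0.34  0.46 -0.37  0.   -0.74  0.53]
-> d [ 0.0452  0.0022 -0.0028] w [ 0.6 -0.  -0. ]
```

View pics/w19.png

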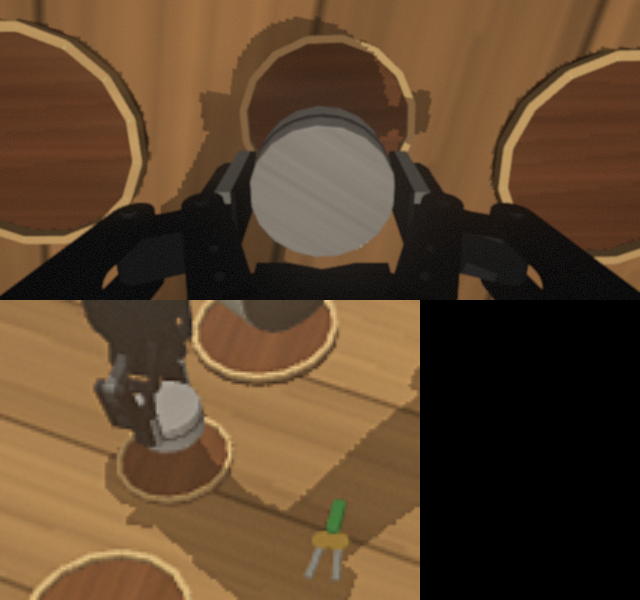

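arm_command --rows '[{"dx":0.008,"dy":0.0022,"dz":-0.0028,"wx":0,"wy":0,"wz":0,"gripper":1},{"dx":0.018,"dy":0.0022,"dz":-0.0028,"wx":0,"wy":0,"wz":0,"gripper":1},{"dx":0.028,"dy":0.0022,"dz":-0.0028,"wx":0,"wy":0,"wz":0,"gripper":1},{"dx":0.035,"dy":0.0022,"dz":-0.0028,"wx":0,"wy":0,"wz":0,"gripper":1},{"dx":0.04,"dy":0.0022,"dz":-0.0028,"wx":0,"wy":0,"wz":0,"gripper":1},{"dx":0.043,"dy":0.0022,"dz":-0.0028,"wx":0,"wy":0,"wz":0,"gripper":1},{"dx":0.045,"dy":0.0022,"dz":-0.0028,"wx":0,"wy":0,"wz":0,"gripper":1},{"dx":0.045,"dy":0.0022,"dz":-0.0028,"wx":0,"wy":0,"wz":0,"gripper":1}]'

```text
clock: 26.45
position: [450.0, -333.3, 13.5]
ee_rot: [0.545, -0.452, -0.544, -0.452]
contact_force: [-0.3, 0.4, -0.2]
gripper_width: 55.9
```

arm_command --rows '[{"dx":0,"dy":0,"dz":0,"wx":0,"wy":0,"wz":0,"gripper":1},{"dx":0,"dy":0,"dz":0,"wx":0,"wy":0,"wz":0,"gripper":1},{"dx":0.0005,"dy":0,"dz":0,"wx":0,"wy":0,"wz":0,"gripper":1},{"dx":0.0005,"dy":0,"dz":0,"wx":0,"wy":0,"wz":0,"gripper":1},{"dx":0.001,"dy":0,"dz":0,"wx":0,"wy":0,"wz":0,"gripper":1},{"dx":0.001,"dy":0,"dz":0,"wx":0,"wy":0,"wz":0,"gripper":1},{"dx":0.001,"dy":0,"dz":0,"wx":0,"wy":0,"wz":0,"gripper":1},{"dx":0.001,"dy":0,"dz":0,"wx":0,"wy":0,"wz":0,"gripper":1}]'

```text
clock: 27.25
position: [450.0, -333.3, 12.5]
ee_rot: [0.545, -0.452, -0.544, -0.452]
contact_force: [0.2, 0.0, -0.6]
gripper_width: 55.8
```

arm_command --rows '[{"dx":0,"dy":0,"dz":0,"wx":0,"wy":0,"wz":0,"gripper":1},{"dx":0.0005,"dy":0,"dz":0,"wx":0,"wy":0,"wz":0,"gripper":1},{"dx":0.001,"dy":0,"dz":0,"wx":0,"wy":0,"wz":0,"gripper":1},{"dx":0.001,"dy":0,"dz":0,"wx":0,"wy":0,"wz":0,"gripper":1},{"dx":0.0015,"dy":0,"dz":0,"wx":0,"wy":0,"wz":0,"gripper":1},{"dx":0.0015,"dy":0,"dz":0,"wx":0,"wy":0,"wz":0,"gripper":1},{"dx":0.0015,"dy":0,"dz":0,"wx":0,"wy":0,"wz":0,"gripper":1},{"dx":0.0015,"dy":0,"dz":0,"wx":0,"wy":0,"wz":0,"gripper":1}]'

```text
clock: 28.05
position: [450.0, -333.3, 11.7]
ee_rot: [0.545, -0.452, -0.544, -0.451]
contact_force: [-1.4, 1.9, 5.8]
gripper_width: 55.4
```

arm_command --rows '[{"dx":0,"dy":0,"dz":0,"wx":0,"wy":0,"wz":0,"gripper":-0.4},{"dx":0,"dy":0,"dz":0,"wx":0,"wy":0,"wz":0,"gripper":-0.5},{"dx":0,"dy":0,"dz":0,"wx":0,"wy":0,"wz":0,"gripper":-0.7},{"dx":0,"dy":0,"dz":0,"wx":0,"wy":0,"wz":0,"gripper":-1},{"dx":0,"dy":0,"dz":0,"wx":0,"wy":0,"wz":0,"gripper":-1},{"dx":0,"dy":0,"dz":0,"wx":0,"wy":0,"wz":0,"gripper":-1},{"dx":0,"dy":0,"dz":0,"wx":0,"wy":0,"wz":0,"gripper":-1},{"dx":0,"dy":0,"dz":0,"wx":0,"wy":0,"wz":0,"gripper":-1}]'

```text
clock: 28.85
position: [450.0, -333.3, 11.7]
ee_rot: [0.545, -0.452, -0.544, -0.451]
contact_force: [0.9, -0.4, -0.9]
gripper_width: 85.8
```

arm_command --rows '[{"dx":-0.005,"dy":0,"dz":0,"wx":0,"wy":0,"wz":0,"gripper":-1},{"dx":-0.02,"dy":0,"dz":0,"wx":0,"wy":0,"wz":0,"gripper":-1},{"dx":-0.045,"dy":0,"dz":0,"wx":0,"wy":0,"wz":0,"gripper":-1},{"dx":-0.08,"dy":0,"dz":0,"wx":0,"wy":0,"wz":0,"gripper":-1},{"dx":-0.12,"dy":0,"dz":0,"wx":0,"wy":0,"wz":0,"gripper":-1},{"dx":-0.15,"dy":0,"dz":0,"wx":0,"wy":0,"wz":0,"gripper":-1},{"dx":-0.15,"dy":0,"dz":0,"wx":0,"wy":0,"wz":0,"gripper":-1},{"dx":-0.15,"dy":0,"dz":0,"wx":0,"wy":0,"wz":0,"gripper":-1}]'

```text
clock: 29.65
position: [450.0, -333.0, 162.6]
ee_rot: [0.545, -0.451, -0.543, -0.452]
contact_force: [-0.2, 0.1, -1.7]
gripper_width: 85.6
```

Run:
```python
from h import *
cam("top");plan([465,-6,160],109);d=cam("wrist")
for q,z in(("tin_mid",31),("dish",8)):
  for x in models.cut_out("wrist",q)[:3]:print(q,round(x["conf"],2),np.round(x["extent"]),rect(d,x["mask"],z))
cv2.imwrite("pics/w20.png",d["img"][:,:,::-1])
```

```text
clock 29.70 pos [ 449.3 -332.7  161.4] yaw -169.4 w 85.7 j [-0.35  0.33 -0.26  0.   -0.98  0.53]
-> d [ 0.0013 -0.0755  0.3183] w [81.6 -0.   0. ]
tin_mid 0.94 [284. 156. 356. 232.] (array([ 450.3, -332.6]), 58.9, 57.8, -36.4)
dish 0.85 [264. 130. 381. 245.] (array([ 449.9, -334.4]), 99.2, 99.2, -79.4)
dish 0.78 [434. 136. 598. 290.] (array([ 277.2, -340.8]), 141.9, 136.9, -34.2)
dish 0.56 [ 34. 122. 198. 274.] (array([ 621.3, -290.3]), 141.4, 137.0, 10.6)
```

View pics/w20.png

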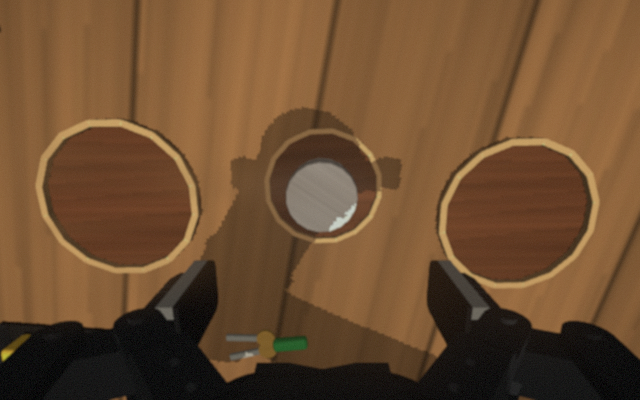

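arm_command --rows '[{"dx":0,"dy":-0.008,"dz":0.03,"wx":7,"wy":0,"wz":0,"gripper":-1},{"dx":0,"dy":-0.018,"dz":0.07,"wx":15,"wy":0,"wz":0,"gripper":-1},{"dx":0,"dy":-0.028,"dz":0.115,"wx":23,"wy":0,"wz":0,"gripper":-1},{"dx":0,"dy":-0.039,"dz":0.16,"wx":31,"wy":0,"wz":0,"gripper":-1},{"dx":0,"dy":-0.05,"dz":0.205,"wx":39,"wy":0,"wz":0,"gripper":-1},{"dx":0,"dy":-0.06,"dz":0.25,"wx":47,"wy":0,"wz":0,"gripper":-1},{"dx":0,"dy":-0.068,"dz":0.285,"wx":55,"wy":0,"wz":0,"gripper":-1},{"dx":0,"dy":-0.074,"dz":0.31,"wx":63,"wy":0,"wz":0,"gripper":-1}]'

```text
clock: 30.65
position: [464.2, -12.8, 159.5]
ee_rot: [-0.242, 0.666, 0.242, 0.663]
contact_force: [1.0, -0.3, -0.0]
gripper_width: 85.4
```

Run:
```python
from h import *
plan([465,-6,160],109)
```

```text
clock 30.65 pos [464.2 -12.8 159.5] yaw 130.1 w 85.4 j [ 0.32  0.18 -0.47 -0.   -0.91 -1.19]
-> d [-0.0005  0.0047  0.005 ] w [21.1 -0.2 -0.1]
```

arm_command --rows '[{"dx":0,"dy":0.0047,"dz":0.005,"wx":8,"wy":0,"wz":0,"gripper":-1},{"dx":0,"dy":0.0047,"dz":0.005,"wx":16,"wy":0,"wz":0,"gripper":-1},{"dx":0.01,"dy":0.0047,"dz":0.005,"wx":21,"wy":0,"wz":0,"gripper":-1},{"dx":0.03,"dy":0.0047,"dz":0.005,"wx":21,"wy":0,"wz":0,"gripper":-1},{"dx":0.05,"dy":0.0047,"dz":0.005,"wx":21,"wy":0,"wz":0,"gripper":-1},{"dx":0.07,"dy":0.0047,"dz":0.005,"wx":21,"wy":0,"wz":0,"gripper":-1},{"dx":0.08,"dy":0.0047,"dz":0.005,"wx":21,"wy":0,"wz":0,"gripper":-1},{"dx":0.08,"dy":0.0047,"dz":0.005,"wx":21,"wy":0,"wz":0,"gripper":-1}]'

```text
clock: 31.45
position: [463.5, -6.4, 77.8]
ee_rot: [-0.117, 0.7, 0.117, 0.695]
contact_force: [-0.7, -0.2, 0.2]
gripper_width: 85.6
```

Run:
```python
from h import *
cam("top");cam("top");plan([465,-6,12],109);d=cam("wrist")
for q,z in(("pinebox_mid",30),("tray",8)):
  for x in models.cut_out("wrist",q)[:3]:print(q,round(x["conf"],2),np.round(x["extent"]),rect(d,x["mask"],z))
cv2.imwrite("pics/w21.png",d["img"][:,:,::-1])
d=cam("top")
for q,z in(("pinebox_mid",30),("tray",8),("keys",5),("candle",58)):
  for x in models.cut_out("top",q)[:1]:print(q,round(x["conf"],2),np.round(x["extent"]),rect(d,x["mask"],z))
```

```text
clock 31.55 pos [465.1  -6.   79.7] yaw 109.1 w 85.6 j [ 0.34  0.3  -0.57 -0.   -0.7  -1.57]
-> d [0.0677 0.     0.0001] w [ 0.1 -0.2 -0. ]
pinebox_mid 0.71 [268. 127. 382. 313.] (array([463.2,  -6. ]), 111.0, 60.9, 19.3)
pinebox_mid 0.89 [312. 216. 338. 236.] (array([426.8, -17.3]), 65.1, 34.7, -76.5)
tray 0.82 [157. 186. 207. 253.] (array([445.9, 335.6]), 147.6, 107.8, 33.0)
keys 0.44 [370. 189. 393. 224.] (array([ 474. , -163.5]), 78.5, 32.8, 10.9)
```

View pics/w21.png

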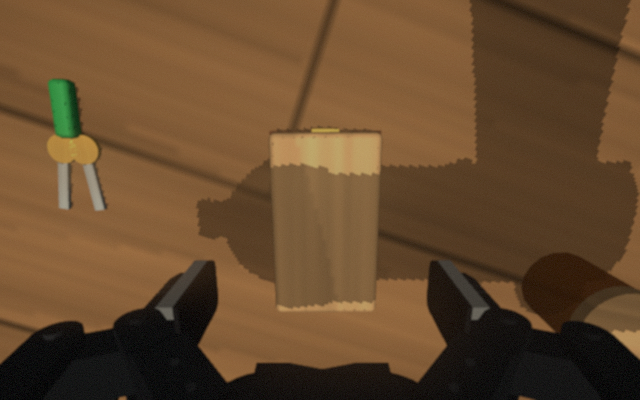

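arm_command --rows '[{"dx":0.01,"dy":0.0012,"dz":-0.001,"wx":0,"wy":0,"wz":0,"gripper":-1},{"dx":0.025,"dy":0.0012,"dz":-0.001,"wx":0,"wy":0,"wz":0,"gripper":-1},{"dx":0.04,"dy":0.0012,"dz":-0.001,"wx":0,"wy":0,"wz":0,"gripper":-1},{"dx":0.053,"dy":0.0012,"dz":-0.001,"wx":0,"wy":0,"wz":0,"gripper":-1},{"dx":0.063,"dy":0.0012,"dz":-0.001,"wx":0,"wy":0,"wz":0,"gripper":-1},{"dx":0.07,"dy":0.0012,"dz":-0.001,"wx":0,"wy":0,"wz":0,"gripper":-1},{"dx":0.07,"dy":0.0012,"dz":-0.001,"wx":0,"wy":0,"wz":0,"gripper":-1},{"dx":0.07,"dy":0.0012,"dz":-0.001,"wx":0,"wy":0,"wz":0,"gripper":-1}]'

```text
clock: 32.75
position: [463.6, -5.1, 10.0]
ee_rot: [-0.117, 0.698, 0.117, 0.697]
contact_force: [0.7, -0.2, -0.3]
gripper_width: 85.4
```

arm_command --rows '[{"dx":0,"dy":0,"dz":0,"wx":0,"wy":0,"wz":0,"gripper":1},{"dx":0,"dy":0,"dz":0,"wx":0,"wy":0,"wz":0,"gripper":1},{"dx":0,"dy":0,"dz":0,"wx":0,"wy":0,"wz":0,"gripper":1},{"dx":0,"dy":0,"dz":0,"wx":0,"wy":0,"wz":0,"gripper":1},{"dx":0,"dy":0,"dz":0,"wx":0,"wy":0,"wz":0,"gripper":1},{"dx":0,"dy":0,"dz":0,"wx":0,"wy":0,"wz":0,"gripper":1},{"dx":0,"dy":0,"dz":0,"wx":0,"wy":0,"wz":0,"gripper":1},{"dx":0,"dy":0,"dz":0,"wx":0,"wy":0,"wz":0,"gripper":1}]'

```text
clock: 33.55
position: [464.1, -4.9, 11.0]
ee_rot: [-0.117, 0.698, 0.117, 0.697]
contact_force: [-1.3, 0.5, 5.0]
gripper_width: 60.7
```

Run:
```python
from h import *
plan([465,-6,130],109);d=cam("wrist")
cv2.imwrite("pics/w22.png",d["img"][:,:,::-1])
```

```text
clock 33.55 pos [464.1  -4.9  11. ] yaw 109.1 w 60.7 j [ 0.34  0.42 -0.64 -0.   -0.51 -1.58]
-> d [-0.119  -0.0012  0.0004] w [ 0.1 -0.  -0. ]
```

View pics/w22.png

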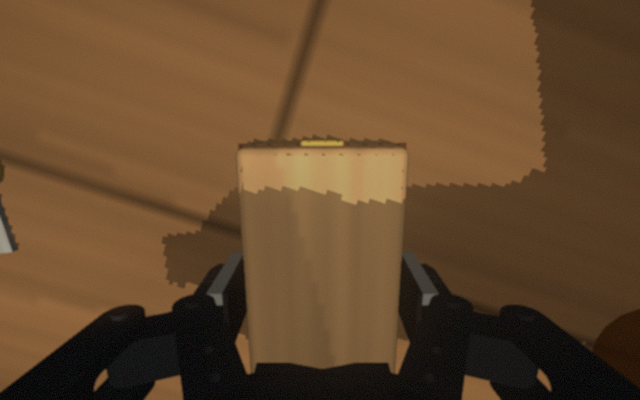

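arm_command --rows '[{"dx":-0.002,"dy":0,"dz":0,"wx":0,"wy":0,"wz":0,"gripper":1},{"dx":-0.006,"dy":0,"dz":0,"wx":0,"wy":0,"wz":0,"gripper":1},{"dx":-0.013,"dy":0,"dz":0,"wx":0,"wy":0,"wz":0,"gripper":1},{"dx":-0.03,"dy":0,"dz":0,"wx":0,"wy":0,"wz":0,"gripper":1},{"dx":-0.055,"dy":0,"dz":0,"wx":0,"wy":0,"wz":0,"gripper":1},{"dx":-0.085,"dy":0,"dz":0,"wx":0,"wy":0,"wz":0,"gripper":1},{"dx":-0.11,"dy":0,"dz":0,"wx":0,"wy":0,"wz":0,"gripper":1},{"dx":-0.12,"dy":0,"dz":0,"wx":0,"wy":0,"wz":0,"gripper":1}]'

```text
clock: 34.4
position: [465.4, -4.7, 133.7]
ee_rot: [-0.117, 0.696, 0.118, 0.699]
contact_force: [0.7, -0.3, -3.2]
gripper_width: 60.2
```

Run:
```python
from h import *
cam("top");d=cam("wrist");b=cam("scene")["img"][150:280,250:450]
o=np.vstack([d["img"][100:],cv2.copyMakeBorder(cv2.resize(b,(460,299)),0,0,0,180,0)]);cv2.imwrite("pics/w23.png",o[:,:,::-1])
plan([446,335.3,130],123.3)
```

```text
clock 34.55 pos [463.8  -4.9 130.9] yaw 109.1 w 60.7 j [ 0.34  0.22 -0.52 -0.   -0.84 -1.58]
-> d [0.0012 0.3274 0.0943] w [-14.2  -0.   -0.1]
```

View pics/w23.png

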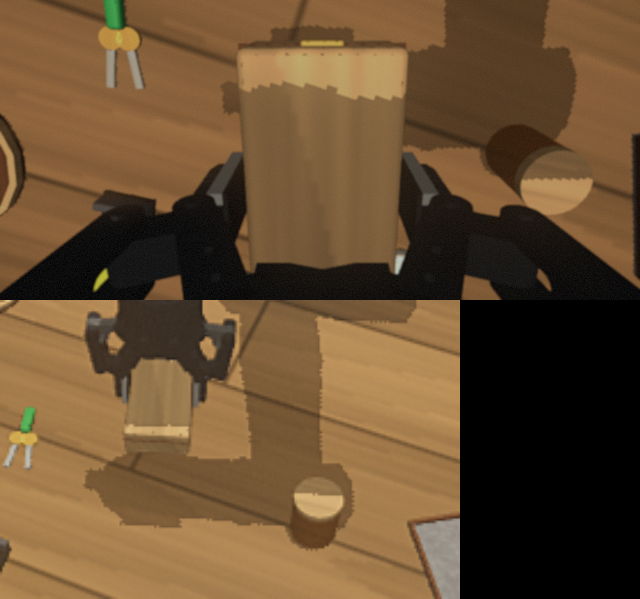

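arm_command --rows '[{"dx":0,"dy":0.02,"dz":0.006,"wx":-1,"wy":0,"wz":0,"gripper":1},{"dx":0,"dy":0.05,"dz":0.014,"wx":-2,"wy":0,"wz":0,"gripper":1},{"dx":0,"dy":0.085,"dz":0.024,"wx":-4,"wy":0,"wz":0,"gripper":1},{"dx":0,"dy":0.12,"dz":0.035,"wx":-6,"wy":0,"wz":0,"gripper":1},{"dx":0,"dy":0.155,"dz":0.045,"wx":-8,"wy":0,"wz":0,"gripper":1},{"dx":0,"dy":0.19,"dz":0.055,"wx":-10,"wy":0,"wz":0,"gripper":1},{"dx":0,"dy":0.22,"dz":0.063,"wx":-12,"wy":0,"wz":0,"gripper":1},{"dx":0,"dy":0.24,"dz":0.069,"wx":-14,"wy":0,"wz":0,"gripper":1}]'

```text
clock: 35.35
position: [449.4, 245.7, 128.9]
ee_rot: [-0.202, 0.679, 0.202, 0.676]
contact_force: [0.3, -0.8, -2.3]
gripper_width: 60.5
```

Run:
```python
from h import *
cam("top");cam("top");d=cam("wrist")
for q,z in(("tray",8),("pinebox_mid",130+19)):
  for x in models.cut_out("wrist",q)[:2]:print(q,round(x["conf"],2),np.round(x["extent"]),rect(d,x["mask"],z))
cv2.imwrite("pics/w24.png",d["img"][:,:,::-1])
d=cam("top")
for x in models.cut_out("top","tray")[:2]:print(round(x["conf"],2),np.round(x["extent"]),rect(d,x["mask"],8))
plan([446,335.3,100],123.3)
```

```text
tray 0.85 [396. 161. 493. 333.] (array([425.4, 344.8]), 124.5, 66.7, 33.1)
pinebox_mid 0.7 [233. 137. 408. 375.] (array([442.4, 240.1]), 95.8, 60.6, 33.4)
0.58 [174. 229. 208. 252.] (array([401.7, 326.5]), 72.5, 60.3, -56.7)
clock 35.70 pos [450.2 243.1 130.3] yaw 123.0 w 60.8 j [ 0.81  0.3  -0.41 -0.   -0.87 -1.81]
-> d [0.0302 0.0796 0.0467] w [-0.3 -0.1 -0. ]
```

View pics/w24.png

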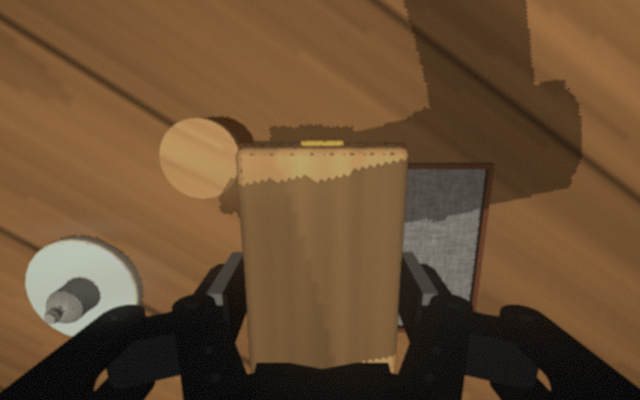

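arm_command --rows '[{"dx":0,"dy":0.02,"dz":0.012,"wx":0,"wy":0,"wz":0,"gripper":1},{"dx":0,"dy":0.045,"dz":0.026,"wx":0,"wy":0,"wz":0,"gripper":1},{"dx":0,"dy":0.068,"dz":0.04,"wx":0,"wy":0,"wz":0,"gripper":1},{"dx":0.015,"dy":0.0796,"dz":0.0467,"wx":0,"wy":0,"wz":0,"gripper":1},{"dx":0.035,"dy":0.0796,"dz":0.0467,"wx":0,"wy":0,"wz":0,"gripper":1},{"dx":0.055,"dy":0.0796,"dz":0.0467,"wx":0,"wy":0,"wz":0,"gripper":1},{"dx":0.07,"dy":0.0796,"dz":0.0467,"wx":0,"wy":0,"wz":0,"gripper":1},{"dx":0.07,"dy":0.0796,"dz":0.0467,"wx":0,"wy":0,"wz":0,"gripper":1}]'

```text
clock: 36.5
position: [444.2, 332.4, 56.9]
ee_rot: [-0.201, 0.681, 0.199, 0.675]
contact_force: [0.6, 0.1, -2.2]
gripper_width: 60.2
```

Run:
```python
from h import *
cam("top");d=cam("wrist");b=cam("scene")["img"][210:320,390:530]
o=np.vstack([d["img"][100:],cv2.copyMakeBorder(cv2.resize(b,(380,299)),0,0,0,260,0)]);cv2.imwrite("pics/w25.png",o[:,:,::-1])
plan([445.9,335.4,15],123.3)
```

```text
clock 36.65 pos [446.3 335.   60.5] yaw 122.9 w 60.3 j [ 0.93  0.46 -0.37 -0.   -0.75 -1.93]
-> d [0.0455 0.0005 0.    ] w [-0.4 -0.1 -0. ]
```

View pics/w25.png

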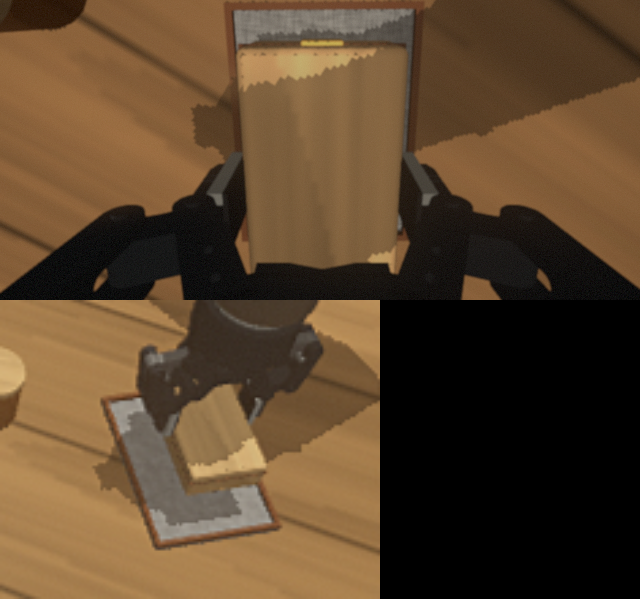

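arm_command --rows '[{"dx":0.008,"dy":0.0008,"dz":0,"wx":-0.4,"wy":0,"wz":0,"gripper":1},{"dx":0.018,"dy":0.0008,"dz":0,"wx":-0.4,"wy":0,"wz":0,"gripper":1},{"dx":0.027,"dy":0.0008,"dz":0,"wx":-0.4,"wy":0,"wz":0,"gripper":1},{"dx":0.035,"dy":0.0008,"dz":0,"wx":-0.4,"wy":0,"wz":0,"gripper":1},{"dx":0.04,"dy":0.0008,"dz":0,"wx":-0.4,"wy":0,"wz":0,"gripper":1},{"dx":0.043,"dy":0.0008,"dz":0,"wx":-0.4,"wy":0,"wz":0,"gripper":1},{"dx":0.045,"dy":0.0008,"dz":0,"wx":-0.4,"wy":0,"wz":0,"gripper":1},{"dx":0.045,"dy":0.0008,"dz":0,"wx":-0.4,"wy":0,"wz":0,"gripper":1}]'

```text
clock: 37.45
position: [445.7, 335.7, 15.3]
ee_rot: [-0.203, 0.678, 0.203, 0.677]
contact_force: [-0.6, 0.2, -2.1]
gripper_width: 60.5
```

arm_command --rows '[{"dx":0,"dy":0,"dz":0,"wx":0,"wy":0,"wz":0,"gripper":1},{"dx":0,"dy":0,"dz":0,"wx":0,"wy":0,"wz":0,"gripper":1},{"dx":0.0005,"dy":0,"dz":0,"wx":0,"wy":0,"wz":0,"gripper":1},{"dx":0.0005,"dy":0,"dz":0,"wx":0,"wy":0,"wz":0,"gripper":1},{"dx":0.001,"dy":0,"dz":0,"wx":0,"wy":0,"wz":0,"gripper":1},{"dx":0.001,"dy":0,"dz":0,"wx":0,"wy":0,"wz":0,"gripper":1},{"dx":0.001,"dy":0,"dz":0,"wx":0,"wy":0,"wz":0,"gripper":1},{"dx":0.001,"dy":0,"dz":0,"wx":0,"wy":0,"wz":0,"gripper":1}]'

```text
clock: 38.25
position: [445.8, 335.6, 14.3]
ee_rot: [-0.203, 0.678, 0.203, 0.677]
contact_force: [0.4, 0.7, -2.2]
gripper_width: 60.5
```

arm_command --rows '[{"dx":0,"dy":0,"dz":0,"wx":0,"wy":0,"wz":0,"gripper":1},{"dx":0.0005,"dy":0,"dz":0,"wx":0,"wy":0,"wz":0,"gripper":1},{"dx":0.001,"dy":0,"dz":0,"wx":0,"wy":0,"wz":0,"gripper":1},{"dx":0.001,"dy":0,"dz":0,"wx":0,"wy":0,"wz":0,"gripper":1},{"dx":0.001,"dy":0,"dz":0,"wx":0,"wy":0,"wz":0,"gripper":1},{"dx":0.001,"dy":0,"dz":0,"wx":0,"wy":0,"wz":0,"gripper":1},{"dx":0.001,"dy":0,"dz":0,"wx":0,"wy":0,"wz":0,"gripper":1},{"dx":0.001,"dy":0,"dz":0,"wx":0,"wy":0,"wz":0,"gripper":1}]'

```text
clock: 39.05
position: [445.8, 335.7, 14.1]
ee_rot: [-0.203, 0.678, 0.203, 0.677]
contact_force: [-2.0, -1.4, 5.8]
gripper_width: 60.3
```

The box has landed, with about 6 N of contact. I'll release it, then back straight up.

arm_command --rows '[{"dx":0,"dy":0,"dz":0,"wx":0,"wy":0,"wz":0,"gripper":-0.5},{"dx":0,"dy":0,"dz":0,"wx":0,"wy":0,"wz":0,"gripper":-0.6},{"dx":0,"dy":0,"dz":0,"wx":0,"wy":0,"wz":0,"gripper":-0.8},{"dx":0,"dy":0,"dz":0,"wx":0,"wy":0,"wz":0,"gripper":-1},{"dx":0,"dy":0,"dz":0,"wx":0,"wy":0,"wz":0,"gripper":-1},{"dx":0,"dy":0,"dz":0,"wx":0,"wy":0,"wz":0,"gripper":-1},{"dx":0,"dy":0,"dz":0,"wx":0,"wy":0,"wz":0,"gripper":-1},{"dx":0,"dy":0,"dz":0,"wx":0,"wy":0,"wz":0,"gripper":-1}]'

```text
clock: 39.85
position: [445.8, 335.7, 14.1]
ee_rot: [-0.203, 0.678, 0.203, 0.677]
contact_force: [0.0, 0.1, -0.6]
gripper_width: 85.4
```

arm_command --rows '[{"dx":-0.005,"dy":0,"dz":0,"wx":0,"wy":0,"wz":0,"gripper":-1},{"dx":-0.02,"dy":0,"dz":0,"wx":0,"wy":0,"wz":0,"gripper":-1},{"dx":-0.045,"dy":0,"dz":0,"wx":0,"wy":0,"wz":0,"gripper":-1},{"dx":-0.08,"dy":0,"dz":0,"wx":0,"wy":0,"wz":0,"gripper":-1},{"dx":-0.12,"dy":0,"dz":0,"wx":0,"wy":0,"wz":0,"gripper":-1},{"dx":-0.16,"dy":0,"dz":0,"wx":0,"wy":0,"wz":0,"gripper":-1},{"dx":-0.19,"dy":0,"dz":0,"wx":0,"wy":0,"wz":0,"gripper":-1},{"dx":-0.2,"dy":0,"dz":0,"wx":0,"wy":0,"wz":0,"gripper":-1}]'

```text
clock: 40.65
position: [447.3, 337.0, 218.6]
ee_rot: [-0.202, 0.676, 0.205, 0.679]
contact_force: [0.5, 0.9, -0.2]
gripper_width: 85.4
```

Run:
```python
from h import *
cam("top");cam("top");d=cam("wrist")
for q,z in(("pinebox_mid",33),("tray",8)):
  for x in models.cut_out("wrist",q)[:2]:print(q,round(x["conf"],2),np.round(x["extent"]),rect(d,x["mask"],z))
cv2.imwrite("pics/w26.png",d["img"][:,:,::-1])
for n in("top","scene"):
  d=cam(n);cv2.imwrite(f"pics/{n}9.png",d["img"][:,:,::-1])
  for q,z in dict(bell_mid=30,coaster=12,torch_mid=32,cradle=8,tin_mid=31,keys=5,candle=58).items():
   for x in models.cut_out(n,q)[:1]:print(n,q,round(x["conf"],2),np.round(x["extent"]),rect(d,x["mask"],z))
print(arm.read_state()["contact_force"])
```

```text
pinebox_mid 0.89 [287. 116. 355. 236.] (array([445.5, 334.1]), 110.7, 61.4, 33.5)
tray 0.71 [267.  97. 374. 241.] (array([446.7, 334.6]), 144.9, 107.2, 33.4)
top bell_mid 0.5 [263. 146. 272. 158.] (array([621.1, 125.2]), 29.4, 25.3, 44.2)
top coaster 0.59 [256. 134. 286. 166.] (array([624.9, 123.6]), 87.0, 83.1, -0.2)
top torch_mid 0.86 [361. 113. 372. 149.] (array([ 664.7, -123.6]), 88.5, 32.0, 5.2)
top cradle 0.56 [356. 107. 375. 159.] (array([ 669.1, -125.6]), 129.1, 44.9, 5.8)
top tin_mid 0.55 [435. 205. 464. 227.] (array([ 450.2, -327. ]), 59.7, 57.9, 88.1)
top keys 0.78 [370. 190. 393. 224.] (array([ 472.1, -164.2]), 78.8, 33.4, 20.0)
scene bell_mid 0.51 [339. 289. 351. 302.] (array([626.9, 123.8]), 29.2, 23.7, 21.4)
scene coaster 0.9 [324. 282. 366. 323.] (array([626.6, 123.2]), 92.2, 88.1, -26.5)
scene torch_mid 0.56 [222. 257. 250. 292.] (array([ 672.7, -120.6]), 90.8, 33.1, 5.9)
scene cradle 0.86 [214. 251. 256. 304.] (array([ 667. , -126.3]), 133.8, 48.2, 6.0)
scene tin_mid 0.68 [198. 172. 219. 190.] (array([ 457.6, -322.7]), 75.2, 56.3, 32.5)
scene keys 0.75 [252. 194. 267. 226.] (array([ 473. , -166.4]), 85.5, 29.4, 16.1)
scene candle 0.79 [375. 225. 397. 260.] (array([476.9, 166.5]), 86.5, 48.3, 13.6)
[0.14970306 0.47805518 0.36236417]
```

View pics/w26.png

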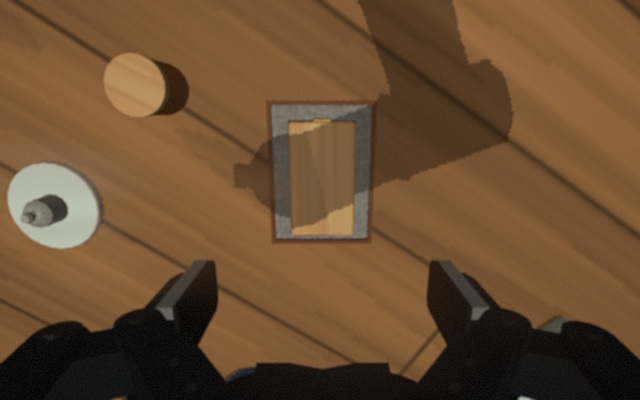

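View pics/scene9.png

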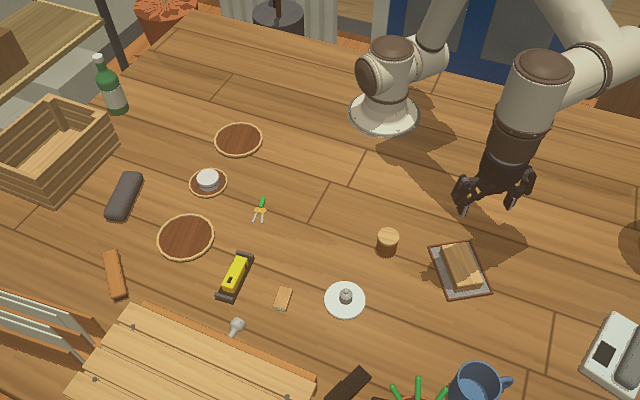

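View pics/top9.png

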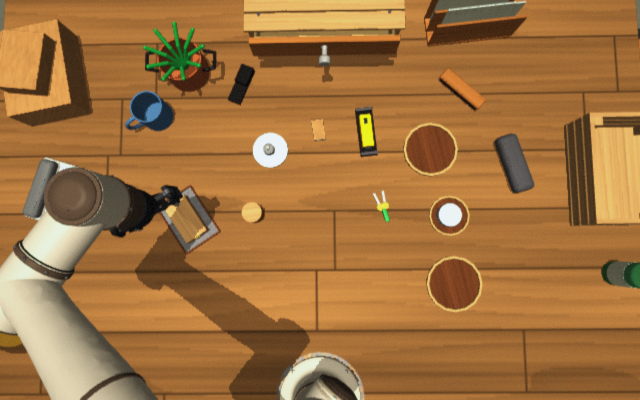

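The final pictures show everything home. The box lies inside the tray at about (185,219) in the top view, the bell is at (270,149), the torch at (366,131) and the tin at (450,215). The keys and candle haven't visibly moved, and the arm is clear.

```bash
python3 -c "
from bench import arm
print(arm.job_done())"
```

```text
the job is handed in; nothing more can be done
None
```

I took the stack apart from the top down and put each thing in its home: bell, torch, tin, then pine box. I then backed the arm up clear and handed the job in at about 41 s of the 120 s allowed. No verdict came back.

**Last checks** (distance from the middle of each home):

| Thing | Offset, mm | Lined up |
|---|---|---|
| Bell on the coaster | about 4 or less | n/a |
| Torch in its rest | about 2 | within 1° |
| Tin in the smallest dish | about 2 | n/a |
| Pine box in the tray | about 1–2 | within 1° |

- **Release:** each thing touched down with about 4–6 N. The gripper then opened fully, and the reading fell to noise before I moved on.
- **Keys and candle:** these showed no movement beyond measurement noise of about 3 mm.

**Disagreements and misses:**
- **Overhead and scene cameras:** their final positions for the torch and tin were up to about 12 mm off the wrist camera's. The overhead ones were 5–6 mm off, the scene ones 6–12 mm. I put this down to their masks catching the sides of the objects. The wrist camera, looking from directly above just after each release, gave the figures in the table for these two.
- **Candle:** the network missed it in the final overhead picture. I checked it in the scene view and by eye.

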